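# Torque-check a clamp bolt with a beam wrench

### The arm

A 7-joint arm with a two-finger parallel gripper is mounted at the origin on a cart in front of the work surface, level with it; the furniture and walls round the work are solid. World frame = base frame: x ahead of the robot, y to its left, z up, the work surface at z = 0. Lengths are in m, angles in rad, forces in N, time in s.
With the tool pointing down it reaches from about 0.4 to 0.875 m from the base axis. Payload 19.3 kg.
Tool frame: the origin (TCP) lies at the very end of the fingers, on their centre line; the grasp point (between the pads) lies 19 mm behind it; z points along the fingers, y is the direction in which the jaws open and shut (so a half turn about z gives the same grasp; the last joint's range is limited). The gripper opens to 85 mm and grips with 20 to 120 N. Pads are 22 mm wide; open, the fingers measure 114 mm over their backs; the gripper's body (76 mm by 85 mm) begins 54 mm behind the grasp point. The pads swing forward as they close: fully open they stand 13 mm farther back than shut.
Start: joints at [-1.182, 0.521, -0.036, 1.599, 0.021, 1.021, -0.113], TCP at [0.277, 0.56, 0.231] pointing down, gripper open.
Joint ranges: [-2.91, 2.91], [-0.3, 2.13], [-1.5, 1.42], [0.17, 2.43], [-1.26, 4.41], [0.16, 1.93], [-2.52, 2.52]. Speed limits (rad/s): [1.89, 1.89, 2.39, 2.39, 3.01, 3.01, 3.01].

### API

Orientations are given as [roll, pitch, yaw] about the fixed x, y, z axes, in that order (R = Rz(yaw) Ry(pitch) Rx(roll)).
In Python, from workcell import bot gives the robot as it stands.
- The arm moves only by the tool carry_out, never from a script. Its argument "targets" is a list of rows, each a list of 7 numbers: the shift along the tool's x, y, z in mm, then the turn, a rotation vector about the tool's x, y, z in units of 6 degrees (1.0 is 6 degrees), then the closure in counts, from 0 (fully open) to 255 (shut). A call has 1 to 5 rows; each row shifts and turns the commanded pose from where the row before left it, along the tool's axes as they then stand; what a row does not reach is not made up. A row lasts 1/12 s, in which the tool goes at most 41.7 mm and 7.16 degrees, less where a joint would pass 70% of its speed; a pose out of reach is approached as far as the arm can. A call is refused whole if a number of a shift passes 41.7 or a number of a turn 1, either way. A call with a gripper value outside its range is refused whole. The fingers move at their own pace and stop on an object; "force" is the grip in N (left out, the last holds). Time passes only in rows, so rows that do not move let the fingers close. It gives the time, the measured TCP pose, the force and the opening at its end, in the units of the state.
- bot.observe(): the state, without advancing time (a new reading comes with each control period).
- bot.grab_frame(name): name is "scene" or "side" or "wrist"; returns a dict with "color" (384x512x3 uint8, red, green, blue), "z_map" (384x512 float32, m along the optical axis (not along the pixel's ray), 0 where there is no reading), "K" (3x3 intrinsics, pixels), "k1" (the pictures are not rectified: a ray, as slopes to the right and down, at radius r is drawn at 1 + k1 r^2 times it, then the intrinsics apply), "cam_to_world" (4x4, takes a point from camera to world coordinates); the wrist camera has in their place "T_tool_cam" (4x4, takes a point from camera to tool coordinates, whose origin is the TCP and whose axes are the flange's). Camera axes: x right, y down, z forward; pixel columns grow to the right and rows downward; lengths in m; the calibration is good to about 2 mm. A picture is of the moment at which its call begins: read the wrist's pose just before it.
- bot.job_done(): hands the job in, once; it reports no verdict.
The state is a dict: "clock": time; "qpos": joint angles; "qd": joint speeds; "joint_efforts": joint torques, N m; "position": TCP position; "tool_rot": TCP orientation; "force": force on the tool from outside, world axes, zero at the start; "moment": the same for the moment, N m; "grip_width": finger opening in m.
Only numpy, scipy, OpenCV 4.12 (cv2) and the standard library are available. Lean on these libraries where they do the work, as an engineer would, in place of code of your own. Each camera call takes 0.05 s, during which the arm holds its last target. There are 200 camera calls.

### The job

Check that the brass square-headed bolt of the rod clamp is tight. Lift the torque wrench from its blue cradle by its steel head, set it squarely and fully down on the bolt, any way round, and let go of it; then take it by the black grip and pull it clockwise (seen from above) until the black pointer stands in the green part of the scale, and hold it there about two seconds without going on into the red and without turning the bolt. Then ease off and lay the wrench back in its cradle the way it lay, leaving the other things on the bench where they are.

Things in the scene. Friction and masses are not known exactly. Their poses are not given: they have to be found in the camera images.
- wrench_head (a point): Centre of the steel head of the loose beam torque wrench, 18 mm above the head's underside. x points along the beam to the grip, z up. The head is a block 48 (x) x 44 (y, flat sides to grasp) x 36 mm high. In its underside is a square socket 27 mm wide, 18 mm deep, sides parallel to x and y.
- grip_centre (a point): Centre of the black ribbed grip, a bar 68 (along x) x 26 (y) x 26 mm high, 152 mm from the head's axis and 5 mm higher than the head's centre. Turns with the beam.
- wrench_beam (a joint): Wrench reading: angle (rad) of the sprung beam, grip and white scale plate (66 mm wide) against the head, about the head's vertical axis; 0 unloaded, positive when the grip is pulled clockwise seen from above; 5 N m per rad (4.4 N at the grip reads 0.135). The black pointer fixed to the head shows it on the scale: green 0.10 to 0.17, red above.
- clamp: Fixed rod clamp: grey block on an aluminium plate 120x100x10 mm, a steel rod 170 mm long through it along y, 28 mm up. Origin on the bench under the bolt's axis. Behind it to the right stands a computer with monitor (front edge about x 0.66, y below -0.22): keep the wrench's grip clear of it.
- bolt_seat (a point): Where the wrench head's centre lies when fully down on the bolt: on the bolt's vertical axis, 72 mm above the bench, 18 mm above the round steel washer face on which the head rests. The brass bolt head is 24 mm square, its top 16 mm above the washer face, the upper 5 mm tapered to 17 mm, sides parallel to this point's x and y. The wrench has about 0.13 rad of play on it each way.
- clamp_bolt (a joint): Turn of the bolt (rad), 0 at the start, positive clockwise from above. Held by friction; gives way at about 1.2 N m. A red mark on its washer, 52 mm across, shows it.
- cradle_head (a point): Where the wrench head's centre lies in the fixed cradle, 26 mm above the bench. x points along the cradle to the grip end. The head rests on a grey base strip 44 mm wide and 8 mm high, its sides free.
- cradle_grip (a point): Where the grip's centre lies in the cradle, 152 mm along x from cradle_head, 31 mm above the bench: in a blue trough 42 mm wide inside, floor 18 mm and walls 44 mm above the bench (level with the grip's top), closed at the far end 12 mm past the grip, open toward the head.
- wrench: The whole torque wrench; origin on the socket's axis at the head's underside, axes as wrench_head. 210 mm long, about 0.48 kg, nearly all of it in the head, so that it stays level when released on the bolt.
- wrench_grip: The black grip of the wrench, origin at its centre (see grip_centre).
- lab_timer: Bystander: white bench timer with three buttons, 66x66x20 mm; origin at the centre of its underside.
- note_pad: Bystander: ruled note pad, 106x76x12 mm; origin at the centre of its underside.
- masking_tape: Bystander: roll of masking tape lying flat, 99 mm across, 25 mm high; origin at the centre of its underside.
- power_brick: Bystander: black power adapter, 98x48x31 mm; origin at the centre of its underside.
- mouse: Bystander: black computer mouse, 108x60x39 mm; origin at the centre of its underside.
- petri_a: Bystander: petri dish, 60 mm across, 14 mm high; origin at the centre of its underside.
There are look-alikes about, which are no part of the job. What is shaped like the clamp but turquoise is not meant.

How it is judged:
By the outcome, as a careful person would: the job done as asked, in the order asked, and still so for the second after the job is handed in, with the robot touching nothing.
It also fails if it takes over 72 s, if anything falls off the work surface, if the arm or the gripper's body presses on something with over 40 N, if the wrist force passes 120 N, or if a joint passes its speed limit or range.

## Working session

There is one attempt and no reset: what is moved stays moved. The work goes in short steps, Python scripts to look and compute and a tool call to move; the robot and the scene stay as the last step left them, time stands still between calls to the robot, and variables do not carry over. Pictures are saved under pics/ and viewed, about 8 in all and at most 12, crops included, and the job is handed in when it is done.

Besides the shell and the picture viewer there is one more tool, called after ">>>" as a command line: name --pt "numbers of a row" for each row, then --argument value for the rest. carry_out: Moves the arm, as the interface text tells. Its arguments: {"type":"object","properties":{"targets":{"type":"array","items":{"type":"array","items":{"type":"number"}}},"force":{"type":"number"}},"required":["targets"]}

```bash
ls; mkdir -p pics
cat > h.py <<'E'
import numpy as np, cv2
from workcell import bot
from scipy.spatial.transform import Rotation as R
def snap(n,f=None):
    s=bot.observe(); g=bot.grab_frame(n)
    if 'T_tool_cam' in g:
        T=np.eye(4); T[:3,:3]=R.from_euler('xyz',s['tool_rot']).as_matrix(); T[:3,3]=s['position']; g['cam_to_world']=T@g['T_tool_cam']
    if f: cv2.imwrite('pics/'+f+'.png',g['color'][:,:,::-1]); np.savez('pics/'+f+'.npz',**g)
    return g
def ray(g,u,v):
    K=g['K'];d=np.array([(u-K[0,2])/K[0,0],(v-K[1,2])/K[1,1]]);p=d.copy()
    for _ in range(20): p=d/(1+float(g['k1'])*(p@p))
    return np.array([p[0],p[1],1.])
def at_z(g,u,v,z):
    T=g['cam_to_world'];d=T[:3,:3]@ray(g,u,v);o=T[:3,3];return o+d*(z-o[2])/d[2]
def at_d(g,u,v):
    z=g['z_map'][int(v),int(u)];T=g['cam_to_world'];return T[:3,:3]@(ray(g,u,v)*z)+T[:3,3]
def cloud(g):
    K=g['K'];vv,uu=np.mgrid[:384,:512];d=np.stack([(uu-K[0,2])/K[0,0],(vv-K[1,2])/K[1,1]],-1);p=d.copy()
    for _ in range(20): p=d/(1+float(g['k1'])*(p**2).sum(-1,keepdims=True))
    z=g['z_map'][...,None];P=np.concatenate([p*z,z],-1)
    return P@g['cam_to_world'][:3,:3].T+g['cam_to_world'][:3,3]
E
python3 - <<'E'
from h import *
np.set_printoptions(precision=4,suppress=True)
print(bot.observe())
a=snap('scene','scene0');b=snap('side','side0');c=snap('wrist','wrist0')
print(a['cam_to_world'],b['cam_to_world'],c['T_tool_cam'],a['K'],a['k1'],c['K'])
im=np.hstack([cv2.imread(f'pics/{n}0.png') for n in('scene','side')])
cv2.imwrite('pics/both0.png',cv2.resize(im,(800,300)))
E
```

```text
pics
{'clock': 0.0, 'qpos': array([-1.1822,  0.5221, -0.0364,  1.6   ,  0.0212,  1.0211, -0.1128]), 'qd': array([-0.0009,  0.0008,  0.0004,  0.0012,  0.0002, -0.0018,  0.0011]), 'joint_efforts': array([  0.0004, -92.709 ,   1.9796, -36.9956,   0.0178,   0.0076,
        -0.    ]), 'position': array([0.2767, 0.5601, 0.2307]), 'tool_rot': array([-3.1404,  0.0001,  2.6828]), 'force': array([ 0.3369, -0.0223, -0.4952]), 'moment': array([ 0.0111, -0.0099, -0.0104]), 'grip_width': 0.08535638248952586}
[[-0.5701 -0.5891  0.5727 -0.3459]
 [-0.8213  0.3908 -0.4156  0.4903]
 [ 0.021  -0.7073 -0.7066  1.1152]
 [ 0.      0.      0.      1.    ]] [[-0.9928 -0.0736  0.0943  0.3822]
 [-0.1167  0.4225 -0.8988  1.0837]
 [ 0.0263 -0.9034 -0.428   0.6557]
 [ 0.      0.      0.      1.    ]] [[ 0.0016 -0.9574 -0.2886  0.0743]
 [ 1.      0.0015  0.0006  0.0009]
 [-0.0002 -0.2886  0.9574 -0.1423]
 [ 0.      0.      0.      1.    ]] [[460.7085   0.     251.9043]
 [  0.     460.7085 191.4055]
 [  0.       0.       1.    ]] -0.0727704219436823 [[277.897    0.     256.5725]
 [  0.     277.897  194.3927]
 [  0.       0.       1.    ]]
```

View pics/scene0.png

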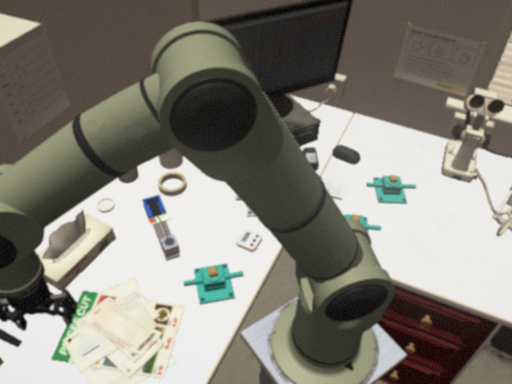

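View pics/side0.png

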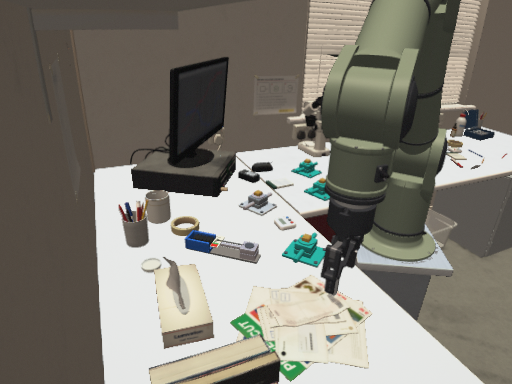

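Scene picture: the wrench lies with its head at about (170,243) and the blue trough at (153,205); the clamp is hidden behind the arm. Side picture: wrench head (249,250), blue trough (200,241), real grey clamp with its bolt at (258,194). The turquoise ones are decoys.

Run:
```python
from h import *
np.set_printoptions(precision=4,suppress=True)
im=cv2.imread('pics/side0.png')[180:270,170:320]
cv2.imwrite('pics/c1.png',cv2.resize(im,None,fx=5.3,fy=5.3,interpolation=cv2.INTER_CUBIC))
for n in('side','scene'):
    g=dict(np.load(f'pics/{n}0.npz'));P=cloud(g)
    hsv=cv2.cvtColor(g['color'],cv2.COLOR_RGB2HSV)
    m=(hsv[...,0]>105)&(hsv[...,0]<125)&(hsv[...,1]>150)&(P[...,2]>0.03)&(P[...,2]<.08)&(P[...,0]>.3)
    q=P[m];print(n,'blue',m.sum(),q.mean(0),q.min(0),q.max(0))
for u,v in[(249,246),(258,193),(203,241),(230,246),(270,204)]:
    g=dict(np.load('pics/side0.npz'));print(u,v,at_d(g,u,v))
g=dict(np.load('pics/scene0.npz'))
for u,v in[(169,240),(153,205),(161,222)]:print(u,v,at_d(g,u,v))
```

```text
side blue 210 [0.6545 0.167  0.0398] [0.6067 0.1268 0.0301] [0.6905 0.1955 0.0473]
scene blue 37 [0.6437 0.1716 0.042 ] [0.6092 0.1315 0.0312] [0.6825 0.189  0.0494]
249 246 [0.4873 0.1943 0.0483]
258 193 [ 0.497  -0.1455  0.0661]
203 241 [0.6332 0.1846 0.0448]
230 246 [0.5486 0.1803 0.0324]
270 204 [ 0.4493 -0.1656  0.0118]
169 240 [0.489  0.1827 0.0462]
153 205 [0.6463 0.158  0.0439]
161 222 [0.5643 0.1706 0.0478]
```

View pics/c1.png

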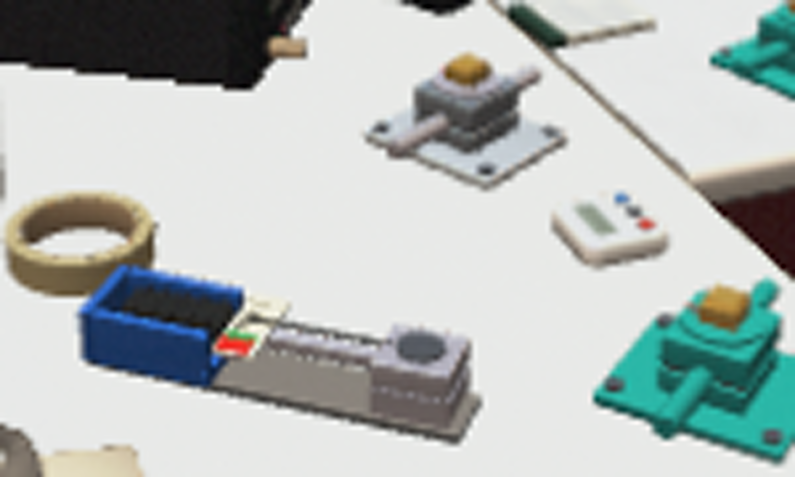

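The crop shows the wrench with its head at the robot end, and the grey clamp with the brass bolt beyond it. Rough positions are head (0.49, 0.187), grip (0.64, 0.165) and bolt (0.50, -0.147). I'll go above the wrench for the wrist camera.

```bash
cat >> h.py <<'E'
def plan(pos,yaw,n=None,close=0,vmax=38.,from_pose=None):
    s=bot.observe(); p=np.array(s['position']);r=R.from_euler('xyz',s['tool_rot'])
    if from_pose is not None: p=np.array(from_pose[:3]); r=R.from_euler('xyz',[np.pi,0,from_pose[3]])
    D=np.array(pos)-p
    q=(r.inv()*R.from_euler('xyz',[np.pi,0,yaw])).as_rotvec()
    k=max(np.linalg.norm(D)*1000/vmax,np.abs(np.degrees(q)).max()/5.9,1); n=n or int(np.ceil(k))
    out=[]
    for i in range(n):
        out.append([round(float(x),1) for x in r.inv().apply(D/n)*1000]+[round(float(x),2) for x in np.degrees(q)/n/6]+[close])
        r=r*R.from_rotvec(q/n)
    for i in range(0,n,5): print(out[i:i+5])
E
python3 - <<'E'
from h import *
plan([.53,.17,.24],3.0)
E
```

```text
[[-30.8, -18.3, -0.7, -0.0, -0.0, -0.23, 0], [-30.3, -19.0, -0.7, -0.0, -0.0, -0.23, 0], [-29.8, -19.8, -0.7, -0.0, -0.0, -0.23, 0], [-29.3, -20.5, -0.7, -0.0, -0.0, -0.23, 0], [-28.8, -21.2, -0.7, -0.0, -0.0, -0.23, 0]]
[[-28.3, -21.9, -0.7, -0.0, -0.0, -0.23, 0], [-27.8, -22.6, -0.7, -0.0, -0.0, -0.23, 0], [-27.2, -23.2, -0.7, -0.0, -0.0, -0.23, 0], [-26.6, -23.9, -0.7, -0.0, -0.0, -0.23, 0], [-26.0, -24.5, -0.7, -0.0, -0.0, -0.23, 0]]
[[-25.4, -25.2, -0.7, -0.0, -0.0, -0.23, 0], [-24.8, -25.8, -0.7, -0.0, -0.0, -0.23, 0], [-24.2, -26.4, -0.7, -0.0, -0.0, -0.23, 0]]
```

>>> carry_out --pt "-31 -18 -0.7 0 0 -0.23 0" --pt "-30 -19 -0.7 0 0 -0.23 0" --pt "-30 -20 -0.7 0 0 -0.23 0" --pt "-29 -20 -0.7 0 0 -0.23 0" --pt "-29 -21 -0.7 0 0 -0.23 0"

```text
clock: 0.57
position: [0.3749, 0.4094, 0.2347]
tool_rot: [-3.141, -0.0, 2.805]
force: [1.0, 0.3, 0.5]
grip_width: 0.0859
```

>>> carry_out --pt "-28 -22 -0.7 0 0 -0.23 0" --pt "-28 -23 -0.7 0 0 -0.23 0" --pt "-27 -23 -0.7 0 0 -0.23 0" --pt "-27 -24 -0.7 0 0 -0.23 0" --pt "-26 -24 -0.7 0 0 -0.23 0"

```text
clock: 0.98
position: [0.4721, 0.259, 0.2383]
tool_rot: [-3.141, -0.0, 2.925]
force: [1.1, 0.3, -0.9]
grip_width: 0.0854
```

>>> carry_out --pt "-25 -25 -0.7 0 0 -0.23 0" --pt "-25 -26 -0.7 0 0 -0.23 0" --pt "-24 -26 -0.7 0 0 -0.23 0" --pt "0 0 0 0 0 0 0" --pt "0 0 0 0 0 0 0"

```text
clock: 1.4
position: [0.53, 0.169, 0.2402]
tool_rot: [-3.141, -0.0, 2.992]
force: [-0.0, 1.7, 0.1]
grip_width: 0.0852
```

Run:
```python
from h import *
np.set_printoptions(precision=4,suppress=True)
print(bot.observe())
snap('wrist','w1')
cv2.imwrite('pics/w1b.png',cv2.resize(cv2.imread('pics/w1.png'),(800,600),interpolation=cv2.INTER_CUBIC))
```

```text
{'clock': 1.4, 'qpos': array([-0.4163,  0.4025,  0.0011,  1.7745, -0.    ,  0.9651,  1.0064]), 'qd': array([-0.0483, -0.006 , -0.0335,  0.0086, -0.0085, -0.0028, -0.0291]), 'joint_efforts': array([  4.8072, -79.3035,   5.1229, -36.3314,   0.3963,   0.0463,
         0.8895]), 'position': array([0.53  , 0.169 , 0.2402]), 'tool_rot': array([-3.141 , -0.0002,  2.9923]), 'force': array([-0.0022,  1.654 ,  0.0726]), 'moment': array([0.0597, 0.0294, 0.0544]), 'grip_width': 0.08519972347074553}
```

View pics/w1b.png

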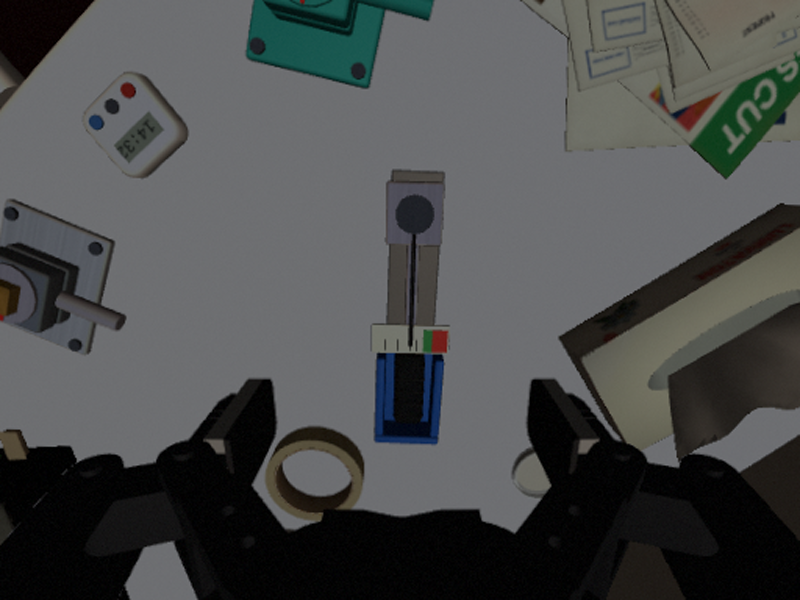

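The wrist view (800x600) shows the wrench head's dial at (415,213), the scale and pointer at (410,345), the trough at (375-443, 355-442) and the clamp partly in view on the left, with the bolt at (5,300). I'll compute these points and go to look over the clamp.

Run:
```python
from h import *
np.set_printoptions(precision=4,suppress=True)
g=dict(np.load('pics/w1.npz'));f=512/800
A=lambda n,u,v,z:print(n,at_z(g,u*f,v*f,z)[:2], at_d(g,u*f,v*f))
A('dial',415,213,.044);A('h1',387,181,.044);A('h2',443,181,.044);A('h3',440,245,.044);A('h4',387,245,.044)
A('tr1',377,355,.044);A('tr2',443,355,.044);A('tr3',375,440,.044);A('tr4',438,440,.044)
A('ptr0',414,230,.044);A('ptr1',410,345,.044)
for n,u,v in[('ha',12,212),('hb',95,248),('hc',75,345)]:A(n,u,v,.01)
A('bolt',5,300,.07)
plan([.53,-.13,.24],3.0)
```

```text
dial [0.4875 0.1874] [0.4872 0.1874 0.0472]
h1 [0.4609 0.1699] [ 0.4614  0.1684 -0.0015]
h2 [0.467  0.2116] [0.4681 0.2149 0.0078]
h3 [0.5149 0.2034] [0.515  0.2034 0.0435]
h4 [0.5088 0.1623] [ 0.5155  0.1599 -0.0001]
tr1 [0.5997 0.1394] [0.6032 0.1384 0.0355]
tr2 [0.6079 0.1946] [0.6274 0.1963 0.0002]
tr3 [0.6818 0.1239] [0.683  0.1236 0.0422]
tr4 [0.6902 0.1803] [ 0.7208  0.1802 -0.0005]
ptr0 [0.5003 0.1849] [0.4998 0.1848 0.0478]
ptr1 [0.5948 0.1683] [0.5944 0.1683 0.0448]
ha [ 0.434  -0.1622] [ 0.4342 -0.1588  0.0137]
hb [ 0.4771 -0.096 ] [ 0.4769 -0.093   0.014 ]
hc [ 0.563  -0.1487] [ 0.562  -0.1457  0.0133]
bolt [ 0.5013 -0.1402] [ 0.5018 -0.1439  0.0664]
[[-5.6, -37.2, 0.0, -0.0, -0.0, -0.01, 0], [-5.6, -37.2, 0.0, -0.0, -0.0, -0.01, 0], [-5.5, -37.2, 0.0, -0.0, -0.0, -0.01, 0], [-5.5, -37.2, 0.0, -0.0, -0.0, -0.01, 0], [-5.5, -37.2, 0.0, -0.0, -0.0, -0.01, 0]]
[[-5.5, -37.2, 0.0, -0.0, -0.0, -0.01, 0], [-5.4, -37.2, 0.0, -0.0, -0.0, -0.01, 0], [-5.4, -37.2, 0.0, -0.0, -0.0, -0.01, 0]]
```

>>> carry_out --pt "-5.5 -37 0 0 0 0 0" --pt "-5.5 -37 0 0 0 0 0" --pt "-5.5 -37 0 0 0 0 0" --pt "-5.5 -37 0 0 0 0 0" --pt "-5.5 -37 0 0 0 0 0"

```text
clock: 1.87
position: [0.5291, -0.0162, 0.2405]
tool_rot: [3.141, -0.0, 2.998]
force: [1.1, 0.2, 0.4]
grip_width: 0.0855
```

>>> carry_out --pt "-5.5 -37 0 0 0 0 0" --pt "-5.5 -37 0 0 0 0 0" --pt "-5.5 -37 0 0 0 0 0" --pt "0 0 0 0 0 0 0" --pt "0 0 0 0 0 0 0"

```text
clock: 2.28
position: [0.5296, -0.1289, 0.2403]
tool_rot: [-3.142, -0.0, 2.994]
force: [-0.3, -0.0, 0.1]
grip_width: 0.0855
```

Run:
```python
from h import *
np.set_printoptions(precision=4,suppress=True)
print(bot.observe())
snap('wrist','w2')
im=cv2.convertScaleAbs(cv2.imread('pics/w2.png'),alpha=1.6)
cv2.imwrite('pics/w2b.png',cv2.resize(im[60:300,90:410],(800,600),interpolation=cv2.INTER_CUBIC))
```

```text
{'clock': 2.2833, 'qpos': array([ 0.0617,  0.3857,  0.0906,  1.8064, -0.0418,  0.9516,  1.5932]), 'qd': array([-0.0449, -0.0056, -0.037 ,  0.0075, -0.0071, -0.0012, -0.0184]), 'joint_efforts': array([  5.2924, -76.642 ,   6.873 , -35.7957,   0.3945,   0.0159,
         0.7481]), 'position': array([ 0.5296, -0.1289,  0.2403]), 'tool_rot': array([-3.1415, -0.0003,  2.9941]), 'force': array([-0.2941, -0.0099,  0.07  ]), 'moment': array([-0.0301,  0.0527,  0.0183]), 'grip_width': 0.08551123133640838}
```

View pics/w2b.png

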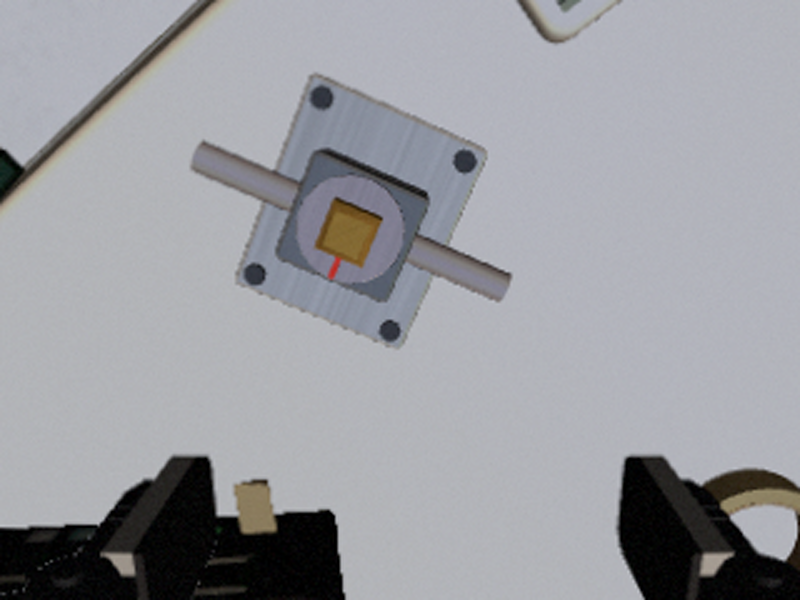

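The bolt is at about crop (350,231), with the washer centred at about (351,230) and its red mark at (334,268). The rod and plate are turned about 23° in the image. Next I'll fit the washer and brass outlines in world coordinates.

Run:
```python
from h import *
np.set_printoptions(precision=4,suppress=True)
g=dict(np.load('pics/w2.npz'));P=cloud(g)
hsv=cv2.cvtColor(g['color'],cv2.COLOR_RGB2HSV)
b=((hsv[...,0]>10)&(hsv[...,0]<28)&(hsv[...,1]>120)).astype(np.uint8)
b[:,:190]=0;b[:130]=0;b[190:]=0;b[:,260:]=0
print(b.sum(),P[b>0].mean(0),np.percentile(P[b>0][:,2],[5,50,95]))
c=max(cv2.findContours(b,0,cv2.CHAIN_APPROX_NONE)[0],key=cv2.contourArea)[:,0]
for z in(.0625,.065,.07):
    w=np.array([at_z(g,u,v,z)[:2] for u,v in c])*1000
    print(z,cv2.minAreaRect(w.astype(np.float32)))
f=lambda u,v:(90+u/2.5,60+v/2.5)
A=lambda n,u,v,z:print(n,at_z(g,*f(u,v),z)[:2])
for z in(.065,):
  for q in[(332,198),(382,215),(362,266),(315,248)]:A('bolt',*q,z)
for q in[(297,228),(406,229),(352,174),(351,285)]:A('washer',*q,.054)
for q in[(321,97),(464,161),(389,330),(255,273)]:A('hole',*q,.01)
for q in[(200,157),(504,285)]:A('rodend',*q,.033)
A('red',334,268,.054)
# washer top via depth
m=(abs(P[...,2]-.054)<.004)&(np.hypot(P[...,0]-.5,P[...,1]+.15)<.05)
(x,y),r=cv2.minEnclosingCircle((P[m][:,:2]*1000).astype(np.float32));print('washer depth',x,y,r,P[m].mean(0))
crop=cv2.resize(g['color'][120:185,195:265,::-1],None,fx=8,fy=8,interpolation=cv2.INTER_CUBIC)
cv2.imwrite('pics/bolt.png',cv2.convertScaleAbs(crop,alpha=1.6))
```

```text
437 [ 0.4968 -0.1543  0.0683] [0.0644 0.069  0.0706]
0.0625 ((497.669677734375, -155.05357360839844), (23.454891204833984, 24.779170989990234), 58.239070892333984)
0.065 ((497.34869384765625, -154.75637817382812), (23.271684646606445, 24.58562469482422), 58.23908996582031)
0.07 ((496.7067565917969, -154.16201782226562), (22.9052734375, 24.198501586914062), 58.23906326293945)
bolt [ 0.4813 -0.159 ]
bolt [ 0.4922 -0.1379]
bolt [ 0.514  -0.1508]
bolt [ 0.5026 -0.1709]
washer [ 0.4935 -0.1794]
washer [ 0.5016 -0.1285]
washer [ 0.4727 -0.1494]
washer [ 0.5244 -0.1588]
hole [ 0.4344 -0.1629]
hole [ 0.4768 -0.0947]
hole [ 0.562  -0.1478]
hole [ 0.5192 -0.2153]
rodend [ 0.4544 -0.224 ]
rodend [ 0.5402 -0.0836]
red [ 0.515  -0.1655]
washer depth 497.9704895019531 -154.8512420654297 36.594329833984375 [ 0.4966 -0.1547  0.0532]
```

View pics/bolt.png

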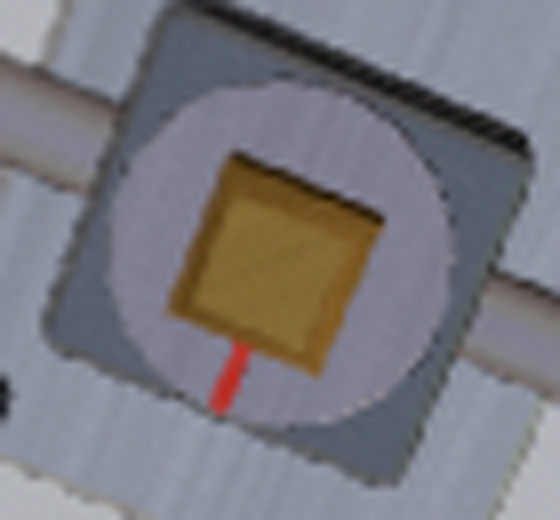

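Run:
```python
from h import *
np.set_printoptions(precision=3,suppress=True)
gs=dict(np.load('pics/side0.npz'))
for u,v in[(323,180),(322,190),(307,162),(306,170),(283,184),(262,167),(247,175),(285,222)]:print(u,v,at_d(gs,u,v))
Q=np.concatenate([cloud(dict(np.load(f'pics/{n}.npz'))).reshape(-1,3) for n in('side0','w1','w2')])
bx=np.array([.4978,-.1548])
for yaw in(-2.127,1.015):
    d=Q[:,:2]-bx;a=np.array([np.cos(yaw),np.sin(yaw)]);X=d@a;Y=d@[-a[1],a[0]]
    for z0 in(.015,.04):
        m=(X>.06)&(X<.24)&(abs(Y)<.1)&(Q[:,2]>z0)&(Q[:,2]<.15)
        print(yaw,z0,m.sum(),Q[m].min(0) if m.any() else '',Q[m].max(0) if m.any() else '')
    m=(X>.06)&(X<.24)&(abs(Y)<.1)&(abs(Q[:,2])<.01);print('bench pts',m.sum())
plan([.4877,.1870,.12],2.966)
```

```text
323 180 [ 0.237 -0.315  0.069]
322 190 [ 0.238 -0.291  0.033]
307 162 [ 0.3   -0.545  0.061]
306 170 [ 0.302 -0.531  0.025]
283 184 [ 0.406 -0.362  0.016]
262 167 [ 0.519 -0.545  0.019]
247 175 [ 0.576 -0.41   0.027]
285 222 [ 0.384 -0.016  0.021]
-2.127 0.015 281 [ 0.406 -0.393  0.015] [ 0.472 -0.203  0.038]
-2.127 0.04 0  
bench pts 20335
1.015 0.015 525 [ 0.524 -0.107  0.02 ] [ 0.549 -0.079  0.04 ]
1.015 0.04 0  
bench pts 30542
[[9.7, 33.9, 13.4, 0.0, -0.0, 0.03, 0], [9.8, 33.8, 13.4, 0.0, -0.0, 0.03, 0], [9.9, 33.8, 13.4, 0.0, -0.0, 0.03, 0], [10.0, 33.8, 13.4, 0.0, -0.0, 0.03, 0], [10.1, 33.7, 13.4, 0.0, -0.0, 0.03, 0]]
[[10.3, 33.7, 13.4, 0.0, -0.0, 0.03, 0], [10.4, 33.7, 13.4, 0.0, -0.0, 0.03, 0], [10.5, 33.6, 13.4, 0.0, -0.0, 0.03, 0], [10.6, 33.6, 13.4, 0.0, -0.0, 0.03, 0]]
```

>>> carry_out --pt "10 34 13 0 0 0.03 0" --pt "10 34 13 0 0 0.03 0" --pt "10 34 13 0 0 0.03 0" --pt "10 34 13 0 0 0.03 0" --pt "10 34 13 0 0 0.03 0"

```text
clock: 2.75
position: [0.5051, 0.0512, 0.175]
tool_rot: [3.141, 0.0, 2.983]
force: [0.8, -0.5, 0.3]
grip_width: 0.0857
```

>>> carry_out --pt "10 33.5 13 0 0 0.03 0" --pt "10 33.5 13 0 0 0.03 0" --pt "10.5 33.5 13 0 0 0.03 0" --pt "10.5 33.5 13 0 0 0.03 0" --pt "0 0 0 0 0 0 0"

```text
clock: 3.17
position: [0.4843, 0.1953, 0.1213]
tool_rot: [3.14, -0.004, 2.978]
force: [-0.6, 0.1, 0.2]
grip_width: 0.0853
```

Run:
```python
from h import *
np.set_printoptions(precision=4,suppress=True)
s=bot.observe();print(s['position'],s['tool_rot'])
snap('wrist','w3')
cv2.imwrite('pics/w3b.png',cv2.convertScaleAbs(cv2.imread('pics/w3.png'),alpha=1.6))
plan([.4877,.1870,.012],2.966,5)
```

```text
[0.4843 0.1953 0.1213] [ 3.1397 -0.0035  2.9782]
[[-0.7, -0.9, 22.0, 0.0, -0.0, 0.02, 0], [-0.7, -0.9, 22.0, 0.0, -0.0, 0.02, 0], [-0.7, -0.9, 22.0, 0.0, -0.0, 0.02, 0], [-0.7, -0.9, 22.0, 0.0, -0.0, 0.02, 0], [-0.6, -0.9, 22.0, 0.0, -0.0, 0.02, 0]]
```

View pics/w3b.png

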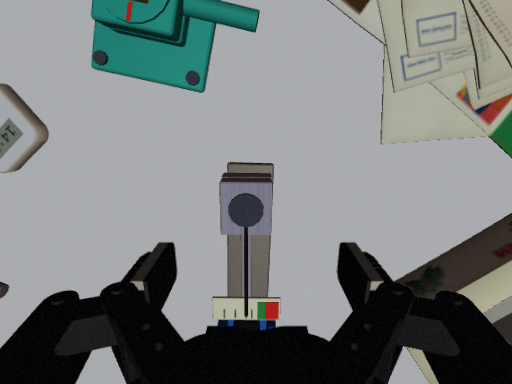

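The head is straight between the open fingers, with its dial at (246,210). I'll remeasure it and let the arm settle.

>>> carry_out --pt "0 0 0 0 0 0 0" --pt "0 0 0 0 0 0 0"

```text
clock: 3.38
position: [0.4877, 0.1864, 0.1237]
tool_rot: [3.142, 0.0, 2.968]
force: [0.7, 0.0, -0.3]
grip_width: 0.085
```

Run:
```python
from h import *
np.set_printoptions(precision=4,suppress=True)
g=dict(np.load('pics/w3.npz'))
for q in[(246,210),(221,180),(272,178),(272,234),(221,234),(246,228),(246,314)]:print(q,at_z(g,*q,.044)[:2])
s=bot.observe();print(s['position'],s['tool_rot'])
plan([.4877,.1870,.012],2.966,5)
```

```text
(246, 210) [0.4886 0.187 ]
(221, 180) [0.4598 0.1714]
(272, 178) [0.4649 0.2125]
(272, 234) [0.5139 0.2053]
(221, 234) [0.5068 0.1619]
(246, 228) [0.5048 0.1842]
(246, 314) [0.5928 0.1687]
[0.4877 0.1864 0.1237] [3.1416 0.0002 2.9683]
[[0.0, 0.1, 22.3, 0.0, 0.0, 0.0, 0], [0.0, 0.1, 22.3, 0.0, 0.0, 0.0, 0], [0.0, 0.1, 22.3, 0.0, 0.0, 0.0, 0], [0.0, 0.1, 22.3, 0.0, 0.0, 0.0, 0], [0.0, 0.1, 22.3, 0.0, 0.0, 0.0, 0]]
```

>>> carry_out --pt "0 0 28 0 0 0 0" --pt "0 0 28 0 0 0 0" --pt "0 0 25 0 0 0 0" --pt "0 0 18 0 0 0 0" --pt "0 0 10 0 0 0 0"

```text
clock: 3.8
position: [0.4874, 0.1852, 0.0129]
tool_rot: [-3.141, -0.001, 2.966]
force: [-0.8, -0.1, 0.8]
grip_width: 0.0851
```

>>> carry_out --pt "0 0 2.5 0 0 0 0" --pt "0 0 0 0 0 0 0" --pt "0 0 0 0 0 0 255" --pt "0 0 0 0 0 0 255" --pt "0 0 0 0 0 0 255" --force 50

```text
clock: 4.22
position: [0.4884, 0.1864, 0.0129]
tool_rot: [3.141, 0.001, 2.967]
force: [-0.6, -0.4, -0.3]
grip_width: 0.0514
```

>>> carry_out --pt "0 0 0 0 0 0 255" --pt "0 0 0 0 0 0 255" --pt "0 0 0 0 0 0 255" --pt "0 0 0 0 0 0 255" --pt "0 0 0 0 0 0 255"

```text
clock: 4.63
position: [0.4883, 0.1863, 0.0129]
tool_rot: [3.141, 0.001, 2.967]
force: [-2.7, -2.0, 14.0]
grip_width: 0.0431
```

>>> carry_out --pt "0 0 -10 0 0 0 255" --pt "0 0 -25 0 0 0 255" --pt "0 0 -40 0 0 0 255" --pt "0 0 -40 0 0 0 255" --pt "0 0 -30 0 0 0 255"

```text
clock: 5.05
position: [0.4879, 0.1862, 0.1604]
tool_rot: [3.141, 0.001, 2.967]
force: [1.0, 1.1, -4.1]
grip_width: 0.0428
```

>>> carry_out --pt "0 0 0 0 0 0 255" --pt "0 0 0 0 0 0 255"

```text
clock: 5.22
position: [0.4884, 0.1866, 0.1587]
tool_rot: [3.14, 0.003, 2.968]
force: [-0.6, -0.6, -5.7]
grip_width: 0.0435
```

Run:
```python
from h import *
np.set_printoptions(precision=4,suppress=True)
print(bot.observe())
plan([.4973,-.1556,.14],1.015,25,255)
```

```text
{'clock': 5.2167, 'qpos': array([-0.4974,  0.4563,  0.0254,  1.942 , -0.0166,  0.7402,  0.9345]), 'qd': array([ 0.0016,  0.0569, -0.0053,  0.0313, -0.0001, -0.0244,  0.0008]), 'joint_efforts': array([  0.1579, -86.5561,   3.4138, -33.1797,   0.0699,   0.6146,
        -0.0014]), 'position': array([0.4884, 0.1866, 0.1587]), 'tool_rot': array([3.1396, 0.0026, 2.9677]), 'force': array([-0.5679, -0.5676, -5.7155]), 'moment': array([0.0172, 0.1405, 0.043 ]), 'grip_width': 0.04353204093544972}
[[-2.7, -13.4, 0.7, 0.0, -0.0, 0.75, 255], [-3.8, -13.2, 0.7, 0.0, -0.0, 0.75, 255], [-4.8, -12.8, 0.7, 0.0, -0.0, 0.75, 255], [-5.8, -12.4, 0.7, 0.0, -0.0, 0.75, 255], [-6.7, -11.9, 0.7, 0.0, -0.0, 0.75, 255]]
[[-7.6, -11.4, 0.7, 0.0, -0.0, 0.75, 255], [-8.5, -10.7, 0.7, 0.0, -0.0, 0.75, 255], [-9.3, -10.1, 0.7, 0.0, -0.0, 0.75, 255], [-10.1, -9.3, 0.7, 0.0, -0.0, 0.75, 255], [-10.7, -8.5, 0.7, 0.0, -0.0, 0.75, 255]]
[[-11.4, -7.6, 0.7, 0.0, -0.0, 0.75, 255], [-11.9, -6.7, 0.7, 0.0, -0.0, 0.75, 255], [-12.4, -5.8, 0.7, 0.0, -0.0, 0.75, 255], [-12.8, -4.8, 0.7, 0.0, -0.0, 0.75, 255], [-13.2, -3.7, 0.8, 0.0, -0.0, 0.75, 255]]
[[-13.4, -2.7, 0.8, 0.0, -0.0, 0.75, 255], [-13.6, -1.7, 0.8, 0.0, -0.0, 0.75, 255], [-13.7, -0.6, 0.8, 0.0, -0.0, 0.75, 255], [-13.7, 0.5, 0.8, 0.0, -0.0, 0.75, 255], [-13.6, 1.5, 0.8, 0.0, -0.0, 0.75, 255]]
[[-13.4, 2.6, 0.8, 0.0, -0.0, 0.75, 255], [-13.2, 3.6, 0.8, 0.0, -0.0, 0.75, 255], [-12.9, 4.7, 0.8, 0.0, -0.0, 0.75, 255], [-12.5, 5.7, 0.8, 0.0, -0.0, 0.75, 255], [-12.0, 6.6, 0.7, 0.0, -0.0, 0.75, 255]]
```

>>> carry_out --pt "-3 -13.5 0.7 0 0 0.75 255" --pt "-4 -13 0.7 0 0 0.75 255" --pt "-5 -13 0.7 0 0 0.75 255" --pt "-6 -12.5 0.7 0 0 0.75 255" --pt "-6.5 -12 0.7 0 0 0.75 255"

```text
clock: 5.63
position: [0.4893, 0.1164, 0.152]
tool_rot: [-3.139, -0.001, 2.571]
force: [0.7, -0.2, -5.4]
grip_width: 0.0434
```

>>> carry_out --pt "-7.5 -11.5 0.7 0 0 0.75 255" --pt "-8.5 -10.5 0.7 0 0 0.75 255" --pt "-9.5 -10 0.7 0 0 0.75 255" --pt "-10 -9.5 0.7 0 0 0.75 255" --pt "-10.5 -8.5 0.7 0 0 0.75 255"

```text
clock: 6.05
position: [0.4906, 0.0482, 0.1486]
tool_rot: [-3.139, -0.001, 2.178]
force: [0.5, -0.6, -3.8]
grip_width: 0.0431
```

>>> carry_out --pt "-11.5 -7.5 0.7 0 0 0.75 255" --pt "-12 -6.5 0.7 0 0 0.75 255" --pt "-12.5 -6 0.7 0 0 0.75 255" --pt "-13 -5 0.7 0 0 0.75 255" --pt "-13 -3.5 0.7 0 0 0.75 255"

```text
clock: 6.47
position: [0.4921, -0.0203, 0.1451]
tool_rot: [-3.139, 0.0, 1.786]
force: [-0.3, -0.3, -4.3]
grip_width: 0.0435
```

>>> carry_out --pt "-13.5 -2.5 0.7 0 0 0.75 255" --pt "-13.5 -1.5 0.7 0 0 0.75 255" --pt "-13.5 -0.5 0.7 0 0 0.75 255" --pt "-13.5 0.5 0.7 0 0 0.75 255" --pt "-13.5 1.5 0.7 0 0 0.75 255"

```text
clock: 6.88
position: [0.4939, -0.088, 0.1416]
tool_rot: [-3.139, 0.001, 1.393]
force: [0.5, 0.5, -4.7]
grip_width: 0.0435
```

>>> carry_out --pt "-13.5 2.5 0.7 0 0 0.75 255" --pt "-13 3.5 0.7 0 0 0.75 255" --pt "-13 4.5 0.7 0 0 0.75 255" --pt "-12.5 5.5 0.7 0 0 0.75 255" --pt "-12 6.5 0.7 0 0 0.75 255"

```text
clock: 7.3
position: [0.4944, -0.1562, 0.1381]
tool_rot: [-3.14, 0.002, 1.0]
force: [0.0, 0.8, -4.7]
grip_width: 0.043
```

>>> carry_out --pt "0 0 0 0 0 0 255" --pt "0 0 0 0 0 0 255" --pt "0 0 0 0 0 0 255" --pt "0 0 0 0 0 0 255"

```text
clock: 7.63
position: [0.4952, -0.1548, 0.1389]
tool_rot: [-3.141, 0.0, 1.006]
force: [0.0, 0.4, -4.7]
grip_width: 0.0432
```

Run:
```python
from h import *
np.set_printoptions(precision=4,suppress=True)
s=bot.observe();print(s)
g=snap('wrist','w4');b=snap('side','side4')
a=cv2.convertScaleAbs(cv2.imread('pics/w4.png'),alpha=1.6)
c=cv2.resize(cv2.imread('pics/side4.png')[140:260,190:350],(512,384),interpolation=cv2.INTER_CUBIC)
cv2.imwrite('pics/v4.png',cv2.resize(np.hstack([a,c]),(800,300),interpolation=cv2.INTER_AREA))
plan([.4973,-.1556,.0589],1.015,5,255)
```

```text
{'clock': 7.6333, 'qpos': array([-0.2102,  0.55  ,  0.5496,  1.9824, -0.4247,  0.7244,  0.0332]), 'qd': array([-0.0018, -0.0058,  0.003 , -0.0032,  0.0002,  0.0008, -0.0037]), 'joint_efforts': array([  0.4749, -77.1178,  14.0905, -27.1539,   0.0804,  -0.01  ,
         0.0074]), 'position': array([ 0.4952, -0.1548,  0.1389]), 'tool_rot': array([-3.1406,  0.0002,  1.0061]), 'force': array([ 0.0414,  0.3878, -4.6617]), 'moment': array([ 0.0612, -0.0329, -0.001 ]), 'grip_width': 0.04323763296185671}
[[0.1, 0.4, 16.1, -0.0, 0.0, -0.02, 255], [0.1, 0.4, 16.1, -0.0, 0.0, -0.02, 255], [0.1, 0.4, 16.1, -0.0, 0.0, -0.02, 255], [0.1, 0.4, 16.1, -0.0, 0.0, -0.02, 255], [0.1, 0.4, 16.1, -0.0, 0.0, -0.02, 255]]
```

View pics/v4.png

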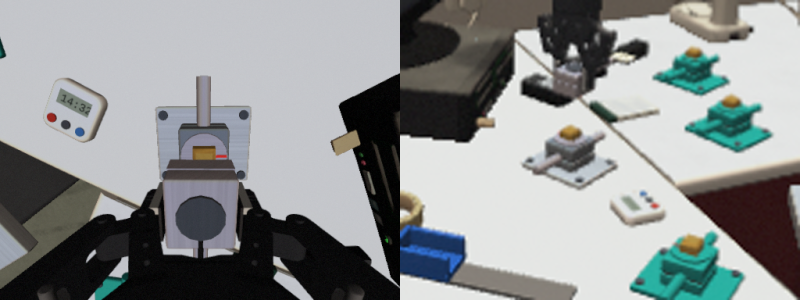

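The wrist half shows the head in the jaws with its dial at about (200,217), and behind it the clamp with brass at (205,153), square to the head. The side half shows the wrench held above and behind the clamp. I'll use the dial to locate the head in the tool frame.

Run:
```python
from h import *
np.set_printoptions(precision=4,suppress=True)
g=dict(np.load('pics/w4.npz'));im=g['color']
gray=cv2.cvtColor(im,cv2.COLOR_RGB2GRAY)
m=(gray<62).astype(np.uint8); sub=np.zeros_like(m);sub[240:312,218:296]=m[240:312,218:296]
sub=cv2.morphologyEx(sub,cv2.MORPH_OPEN,np.ones((7,7),np.uint8))
cs=[c for c in cv2.findContours(sub,0,1)[0] if cv2.contourArea(c)>400]
T=np.linalg.inv(np.r_[np.c_[R.from_euler('xyz',bot.observe()['tool_rot']).as_matrix(),bot.observe()['position']],[[0,0,0,1]]])
for c in cs:
    e=cv2.fitEllipse(c);w=at_z(g,*e[0],.170);print(e,w,'tool',T@np.r_[w,1])
# same estimate in w3 with wrench in cradle; head sides in w4
print(gray[278,195:320:2]); print(gray[200:315:3,240])
P=cloud(g)
hsv=cv2.cvtColor(im,cv2.COLOR_RGB2HSV)
for n,u,v in[('h',162,114),('h',244,117)]:print(n,at_z(g,u*1.28,v*1.28,.01))
r=P[205:240,225:290];k=(abs(r[...,2]-.17)<.01);q=r[k];print(k.sum(),q.mean(0),q.min(0),q.max(0))
```

```text
((256.4726867675781, 278.9886779785156), (56.89718246459961, 63.8170280456543), 89.36408996582031) [ 0.4947 -0.1544  0.17  ] tool [ 0.0002 -0.0009 -0.0308  1.    ]
[ 3  4 10  5 19 24  5  0 67 88 91 94 94 88 92 48 35 37 37 39 36 37 37 38
 36 36 36 36 36 37 37 37 38 37 39 37 37 37 38 39 38 39 36 36 37 36 40 87
 89 89 89 89 87 84  8  0 12 27 11  5  6  8  2]
[89 87 39 38 36 47 36 37 39 39 68 90 92 90 92 90 91 91 62 29 37 37 38 37
 38 39 37 38 38 38 38 37 38 41 38 91 91 93 91]
h [ 0.4763 -0.0935  0.01  ]
h [ 0.5607 -0.1512  0.01  ]
1133 [ 0.5073 -0.1349  0.1672] [ 0.4941 -0.1449  0.16  ] [ 0.5206 -0.1259  0.1712]
```

>>> carry_out --pt "0.9 2.2 10 0 0 -0.08 255" --pt "0 0 18 0 0 0 255" --pt "0 0 18 0 0 0 255" --pt "0 0 9 0 0 0 255" --pt "0 0 2 0 0 0 255"

```text
clock: 8.15
position: [0.4969, -0.1558, 0.0806]
tool_rot: [-3.139, 0.001, 1.013]
force: [0.9, -0.3, -4.2]
grip_width: 0.043
```

>>> carry_out --pt "0 0 0 0 0 0 255" --pt "0 0 0 0 0 0 255" --pt "0 0 0 0 0 0 255"

```text
clock: 8.4
position: [0.4982, -0.1562, 0.0831]
tool_rot: [3.141, -0.0, 1.013]
force: [0.0, -0.1, -4.4]
grip_width: 0.0431
```

Run:
```python
from h import *
np.set_printoptions(precision=4,suppress=True)
s=bot.observe();print(s['position'],s['tool_rot'],s['force'])
plan([.4975,-.1552,.0589],1.014,5,255)
```

```text
[ 0.4982 -0.1562  0.0831] [ 3.1405 -0.0004  1.0125] [ 0.036  -0.0782 -4.4064]
[[0.1, -0.2, 4.8, 0.0, -0.0, -0.0, 255], [0.1, -0.2, 4.8, 0.0, -0.0, -0.0, 255], [0.1, -0.2, 4.8, 0.0, -0.0, -0.0, 255], [0.1, -0.2, 4.8, 0.0, -0.0, -0.0, 255], [0.1, -0.2, 4.8, 0.0, -0.0, -0.0, 255]]
```

>>> carry_out --pt "0.5 -1.1 4 0 0 0 255" --pt "0 0 4 0 0 0 255" --pt "0 0 3 0 0 0 255" --pt "0 0 2 0 0 0 255" --pt "0 0 0 0 0 0 255"

```text
clock: 8.82
position: [0.4973, -0.1552, 0.069]
tool_rot: [3.141, 0.0, 1.012]
force: [1.9, -1.2, -4.8]
grip_width: 0.0429
```

>>> carry_out --pt "0 0 2 0 0 0 255" --pt "0 0 2 0 0 0 255" --pt "0 0 1 0 0 0 255" --pt "0 0 0 0 0 0 255"

```text
clock: 9.15
position: [0.4973, -0.1552, 0.0643]
tool_rot: [3.141, 0.0, 1.012]
force: [3.7, -1.5, -5.3]
grip_width: 0.0431
```

>>> carry_out --pt "0.2 0.7 1 0 0 0 255" --pt "0 0 2 0 0 0 255" --pt "0 0 1.5 0 0 0 255" --pt "0 0 0 0 0 0 255"

```text
clock: 9.48
position: [0.4975, -0.1551, 0.0595]
tool_rot: [-3.141, 0.0, 1.013]
force: [0.5, -0.4, -4.8]
grip_width: 0.0432
```

>>> carry_out --pt "0 0 0.7 0 0 0 255" --pt "0 0 0.7 0 0 0 255" --pt "0 0 0 0 0 0 255" --pt "0 0 0 0 0 0 255"

```text
clock: 9.82
position: [0.4977, -0.1552, 0.0589]
tool_rot: [-3.141, -0.0, 1.012]
force: [-3.4, 1.6, 7.6]
grip_width: 0.0435
```

>>> carry_out --pt "0 0 0 0 0 0 0" --pt "0 0 0 0 0 0 0" --pt "0 0 0 0 0 0 0" --pt "0 0 0 0 0 0 0" --pt "0 0 0 0 0 0 0"

```text
clock: 10.23
position: [0.4979, -0.1552, 0.0585]
tool_rot: [3.141, -0.0, 1.013]
force: [0.2, -0.3, -0.9]
grip_width: 0.0855
```

>>> carry_out --pt "0 0 0 0 0 0 0" --pt "0 0 -15 0 0 0 0" --pt "0 0 -25 0 0 0 0" --pt "0 0 -30 0 0 0 0" --pt "0 0 -25 0 0 0 0"

```text
clock: 10.65
position: [0.4976, -0.1555, 0.155]
tool_rot: [-3.141, 0.0, 1.012]
force: [0.3, 0.0, 0.3]
grip_width: 0.0854
```

>>> carry_out --pt "-30 0 -5 0 0 0 0" --pt "-35 0 0 0 0 0 0" --pt "-35 0 0 0 0 0 0" --pt "-30 0 0 0 0 0 0" --pt "-22 0 0 0 0 0 0"

```text
clock: 11.07
position: [0.4156, -0.2863, 0.1588]
tool_rot: [3.141, 0.0, 1.011]
force: [0.0, -0.7, -0.8]
grip_width: 0.0852
```

>>> carry_out --pt "0 0 0 0 0 0 0" --pt "0 0 0 0 0 0 0" --pt "0 0 0 0 0 0 0"

```text
clock: 11.32
position: [0.4176, -0.2837, 0.1584]
tool_rot: [-3.141, -0.0, 1.013]
force: [-0.1, 0.9, -0.5]
grip_width: 0.0856
```

Run:
```python
from h import *
np.set_printoptions(precision=4,suppress=True)
s=bot.observe();print(s['position'],s['tool_rot'],s['force'],s['qpos'])
g=snap('wrist','w5')
cv2.imwrite('pics/w5b.png',cv2.resize(cv2.convertScaleAbs(cv2.imread('pics/w5.png'),alpha=1.6),(800,600),interpolation=cv2.INTER_CUBIC))
```

```text
[ 0.4176 -0.2837  0.1584] [-3.1415 -0.0003  1.0128] [-0.0591  0.8513 -0.5121] [ 0.0577  0.499   0.5702  2.0038 -0.3906  0.7467  0.3059]
```

View pics/w5b.png

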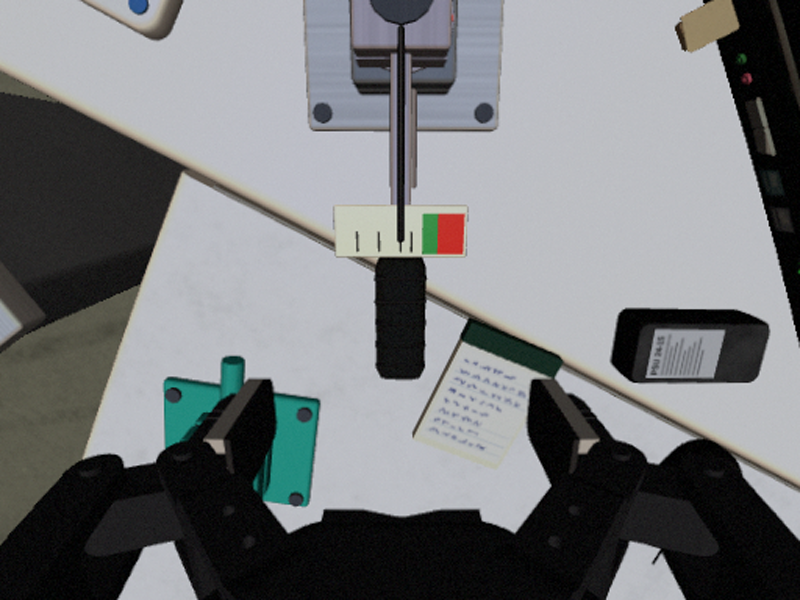

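The wrench sits level on the bolt: the pointer is at zero on the scale (401,240), with green to its right at (430,235), and the grip runs from (400,257) to (400,377). The decoy clamp, note pad and power brick are clear of the grip and well below it.

Run:
```python
from h import *
np.set_printoptions(precision=4,suppress=True)
g=dict(np.load('pics/w5.npz'));f=512/800
s=bot.observe();r=R.from_euler('xyz',s['tool_rot'])
for n,u,v,z in[('grip L',375,320,.09),('grip R',426,320,.09),('grip near',400,258,.09),('grip far',400,379,.09),('dial',401,0,.09),('ptr',401,60,.09),('tip',400.5,240,.09),('decoy rod',232,358,.03),('decoy c',320,400,.01)]:
    w=at_z(g,u*f,v*f,z);print(n,w[:2],'tool',r.inv().apply(w-s['position'])[:2])
```

```text
grip L [ 0.4069 -0.2744] tool [ 0.0018 -0.014 ]
grip R [ 0.4291 -0.2882] tool [0.0019 0.0121]
grip near [ 0.4348 -0.2538] tool [ 0.0341 -0.0012]
grip far [ 0.4001 -0.3095] tool [-0.0316 -0.0012]
dial [ 0.4945 -0.1588] tool [ 0.1463 -0.0008]
ptr [ 0.4819 -0.1789] tool [ 0.1225 -0.0008]
tip [ 0.4397 -0.2464] tool [ 0.0429 -0.001 ]
decoy rod [ 0.2946 -0.2613] tool [-0.0465 -0.1162]
decoy c [ 0.3181 -0.3266] tool [-0.0895 -0.0617]
```

>>> carry_out --pt "1 -1 20 0 0 0 0" --pt "0 0 30 0 0 0 0" --pt "0 0 25 0 0 0 0" --pt "0 0 15 0 0 0 0" --pt "0 0 7 0 0 0 0"

```text
clock: 11.78
position: [0.4168, -0.2814, 0.0595]
tool_rot: [-3.139, 0.0, 1.014]
force: [-0.4, -0.1, -0.5]
grip_width: 0.0848
```

>>> carry_out --pt "0 0 0 0 0 0 0" --pt "0 0 0 0 0 0 0" --pt "0 0 0 0 0 0 255" --pt "0 0 0 0 0 0 255" --pt "0 0 0 0 0 0 255" --force 25

```text
clock: 12.2
position: [0.4175, -0.2828, 0.0623]
tool_rot: [3.14, -0.0, 1.013]
force: [-0.5, 0.2, -0.4]
grip_width: 0.0515
```

>>> carry_out --pt "0 0 0 0 0 0 255" --pt "0 0 0 0 0 0 255" --pt "0 0 0 0 0 0 255" --pt "0 0 0 0 0 0 255" --pt "0 0 0 0 0 0 255"

```text
clock: 12.62
position: [0.4171, -0.2828, 0.0616]
tool_rot: [3.141, -0.0, 1.012]
force: [1.3, -0.3, 2.2]
grip_width: 0.0251
```

Run:
```python
from h import *
np.set_printoptions(precision=4,suppress=True)
s=bot.observe();print(s['position'],s['tool_rot'],s['force'],s['moment'])
g=snap('wrist','w6')
cv2.imwrite('pics/w6b.png',cv2.resize(cv2.convertScaleAbs(cv2.imread('pics/w6.png'),alpha=1.6)[0:330,36:476],(800,600),interpolation=cv2.INTER_CUBIC))
```

```text
[ 0.4171 -0.2828  0.0616] [ 3.1413 -0.0001  1.0124] [ 1.2935 -0.2686  2.225 ] [ 0.0576 -0.4283 -0.1635]
```

View pics/w6b.png

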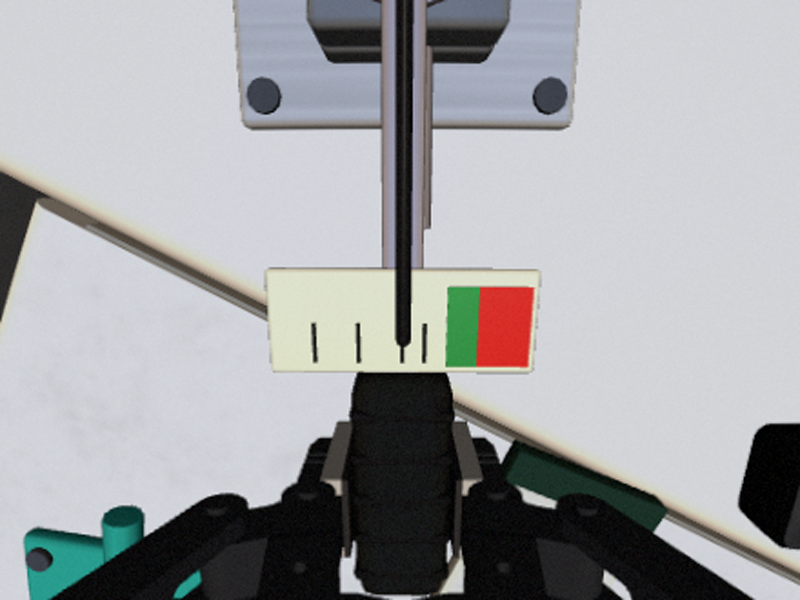

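The scale is clearly visible. The pointer and zero mark are at x=402, green spans 446-478 and red 478-532, which is about 445 px/rad. I'll pull along the arc in small steps and read the pointer by code.

```bash
cat >> h.py <<'E'
def reading(tag=None):
    s=bot.observe();g=snap('wrist',tag);im=g['color'].astype(float);S=440/800
    hsv=cv2.cvtColor(g['color'],cv2.COLOR_RGB2HSV)
    red=((hsv[...,0]<8)|(hsv[...,0]>172))&(hsv[...,1]>150)&(hsv[...,2]>60)
    grn=(hsv[...,0]>45)&(hsv[...,0]<80)&(hsv[...,1]>120); 
    out=[]
    for v in range(162,176):
        row=im[v].mean(-1);xr=np.where(red[v,200:400])[0]+200;xg=np.where(grn[v,200:400])[0]+200
        seg=row[200:340];d=np.where(seg<30)[0]+200
        out.append([d.mean() if len(d) else np.nan,len(d),xg.min() if len(xg) else np.nan,xr.min() if len(xr) else np.nan,xr.max() if len(xr) else np.nan])
    o=np.nanmedian(out,0); scale=445*S
    print('px ptr,n,gmin,rmin,rmax',o,'reading',round((o[0]-(o[4]-(532-402)*S))/scale,4))
    print('t',round(s['clock'],2),np.round(s['position'],4),'yaw',round(s['tool_rot'][2],4),'F',np.round(s['force'],2),'M',np.round(s['moment'],3),'Fcw',round(float(s['force']@[np.sin(s['tool_rot'][2]),-np.cos(s['tool_rot'][2]),0]),2))
E
python3 -c "
from h import *
reading()"
```

```text
px ptr,n,gmin,rmin,rmax [257.5   8.  282.5 300.  328. ] reading 0.0041
t 12.67 [ 0.4171 -0.2829  0.0616] yaw 1.0123 F [ 1.33 -0.78  0.93] M [ 0.118 -0.399 -0.142] Fcw 1.54
```

>>> carry_out --pt "0 -3 0 0 0 0.19 255" --pt "0 -3 0 0 0 0.19 255" --pt "0 -3 0 0 0 0.19 255" --pt "0.1 -3 0 0 0 0.19 255" --pt "0 -3 0 0 0 0.19 255"

```text
clock: 13.13
position: [0.4046, -0.2742, 0.0616]
tool_rot: [3.141, -0.0, 0.911]
force: [4.5, -0.4, 1.1]
grip_width: 0.0257
```

```bash
python3 -c "
from h import *
reading('r1')"
```

```text
px ptr,n,gmin,rmin,rmax [262.   7. 283. 300. 328.] reading 0.0225
t 13.13 [ 0.4046 -0.2742  0.0616] yaw 0.9106 F [ 4.52 -0.36  1.06] M [-0.07  -1.016 -0.4  ] Fcw 3.79
```

>>> carry_out --pt "0.1 -2.3 0 0 0 0.143 255" --pt "0 -2.3 0 0 0 0.143 255" --pt "0 -2.3 0 0 0 0.143 255" --pt "0 0 0 0 0 0 255" --pt "0 0 0 0 0 0 255"

```text
clock: 13.6
position: [0.3995, -0.2701, 0.0616]
tool_rot: [3.141, 0.0, 0.867]
force: [3.9, -2.8, 1.3]
grip_width: 0.0255
```

```bash
python3 -c "
from h import *
reading('r2')"
```

```text
px ptr,n,gmin,rmin,rmax [264.   7. 283. 300. 328.] reading 0.0306
t 13.6 [ 0.3995 -0.2701  0.0616] yaw 0.8673 F [ 3.86 -2.78  1.3 ] M [-0.547 -1.105 -0.605] Fcw 4.74
```

>>> carry_out --pt "0.1 -2 0 0 0 0.2 255" --pt "0 -2 0 0 0 0.2 255" --pt "0 -2 0 0 0 0.2 255" --pt "0 0 0 0 0 0 255" --pt "0 0 0 0 0 0 255"

```text
clock: 14.07
position: [0.3942, -0.2656, 0.0614]
tool_rot: [-3.141, 0.001, 0.806]
force: [-3.3, -2.7, 1.9]
grip_width: 0.0256
```

```bash
python3 -c "
from h import *
reading('r3')"
```

```text
px ptr,n,gmin,rmin,rmax [267.5   8.  282.  299.  327. ] reading 0.049
t 14.07 [ 0.3942 -0.2656  0.0614] yaw 0.8057 F [-3.28 -2.68  1.93] M [-0.13   0.648  0.431] Fcw -0.51
```

>>> carry_out --pt "-0.2 -2.5 0 0 0 0.12 255" --pt "-0.2 -2.5 0 0 0 0.12 255" --pt "0 -2.5 0 0 0 0.12 255" --pt "0 0 0 0 0 0 255" --pt "0 0 0 0 0 0 255"

```text
clock: 14.53
position: [0.3896, -0.261, 0.0616]
tool_rot: [3.141, -0.0, 0.767]
force: [1.8, -3.2, 1.1]
grip_width: 0.0257
```

```bash
python3 -c "
from h import *
reading('r4')
im=cv2.convertScaleAbs(cv2.imread('pics/r4.png'),alpha=1.6)[0:330,36:476]
cv2.imwrite('pics/r4b.png',cv2.resize(im,(800,600),interpolation=cv2.INTER_CUBIC))"
```

```text
px ptr,n,gmin,rmin,rmax [276.   7. 282. 299. 327.] reading 0.0838
t 14.53 [ 0.3896 -0.261   0.0616] yaw 0.7674 F [ 1.83 -3.21  1.07] M [-0.491 -0.345  0.035] Fcw 3.58
```

>>> carry_out --pt "0 -2.5 0 0 0 0.15 255" --pt "0 -2.5 0 0 0 0.15 255" --pt "0 -2 0 0 0 0.13 255" --pt "0 0 0 0 0 0 255" --pt "0 0 0 0 0 0 255"

```text
clock: 15.0
position: [0.3847, -0.2558, 0.0616]
tool_rot: [3.141, -0.0, 0.722]
force: [3.4, -2.4, 0.4]
grip_width: 0.0255
```

```bash
python3 -c "
from h import *
reading('r5')
im=cv2.convertScaleAbs(cv2.imread('pics/r5.png'),alpha=1.6)[0:330,36:476]
cv2.imwrite('pics/r5b.png',cv2.resize(im,(800,600),interpolation=cv2.INTER_CUBIC))"
```

```text
px ptr,n,gmin,rmin,rmax [285.5   8.  290.  300.  328. ] reading 0.1185
t 15.0 [ 0.3847 -0.2558  0.0616] yaw 0.7222 F [ 3.42 -2.44  0.4 ] M [-0.685 -0.943 -0.194] Fcw 4.09
```

View pics/r5b.png

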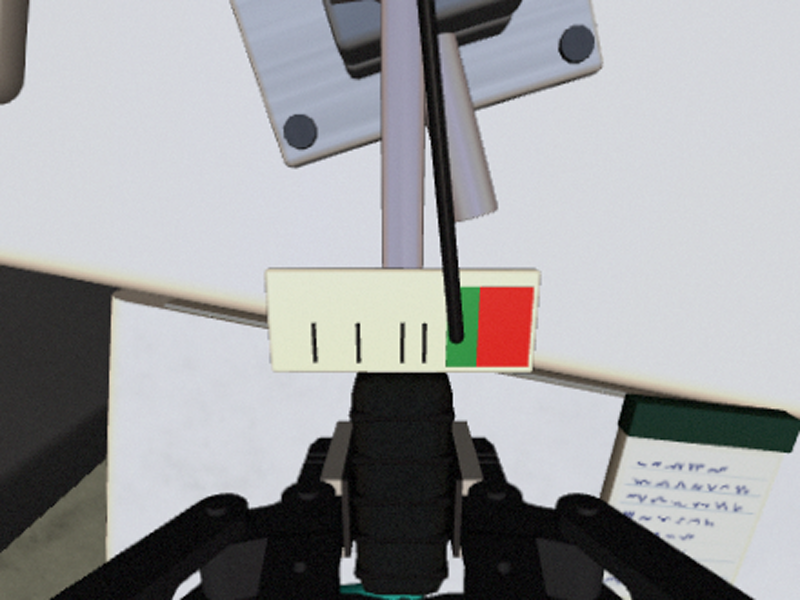

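The pointer tip stands in the green at (457,335), reading about 0.12. I'll nudge it toward the middle and hold.

>>> carry_out --pt "0 -1.5 0 0 0 0.09 255" --pt "0 0 0 0 0 0 255" --pt "0 0 0 0 0 0 255" --pt "0 0 0 0 0 0 255" --pt "0 0 0 0 0 0 255"

```text
clock: 15.47
position: [0.3838, -0.2548, 0.0616]
tool_rot: [3.141, -0.0, 0.713]
force: [4.0, -2.3, 1.0]
grip_width: 0.0255
```

```bash
python3 -c "
from h import *
reading('r6')"
```

```text
px ptr,n,gmin,rmin,rmax [287.   8. 282. 300. 328.] reading 0.1246
t 15.47 [ 0.3838 -0.2548  0.0616] yaw 0.7132 F [ 4.03 -2.34  1.05] M [-0.69  -1.062 -0.133] Fcw 4.41
```

>>> carry_out --pt "0 0 0 0 0 0 255" --pt "0 0 0 0 0 0 255" --pt "0 0 0 0 0 0 255" --pt "0 0 0 0 0 0 255" --pt "0 0 0 0 0 0 255"

```text
clock: 15.93
position: [0.3838, -0.2548, 0.0616]
tool_rot: [3.141, -0.0, 0.713]
force: [3.8, -2.6, 0.4]
grip_width: 0.0256
```

>>> carry_out --pt "0 0 0 0 0 0 255" --pt "0 0 0 0 0 0 255" --pt "0 0 0 0 0 0 255" --pt "0 0 0 0 0 0 255" --pt "0 0 0 0 0 0 255"

```text
clock: 16.35
position: [0.3838, -0.2548, 0.0616]
tool_rot: [3.141, -0.0, 0.713]
force: [5.4, -3.0, 1.6]
grip_width: 0.0257
```

```bash
python3 -c "
from h import *
reading('r7')"
```

```text
px ptr,n,gmin,rmin,rmax [287.   8. 282. 300. 328.] reading 0.1246
t 16.35 [ 0.3838 -0.2548  0.0616] yaw 0.7132 F [ 5.4  -3.05  1.62] M [-0.655 -1.087 -0.154] Fcw 5.84
```

>>> carry_out --pt "0 0 0 0 0 0 255" --pt "0 0 0 0 0 0 255" --pt "0 0 0 0 0 0 255" --pt "0 0 0 0 0 0 255" --pt "0 0 0 0 0 0 255"

```text
clock: 16.82
position: [0.3838, -0.2547, 0.0616]
tool_rot: [3.141, -0.0, 0.713]
force: [4.5, -3.6, 0.1]
grip_width: 0.0256
```

>>> carry_out --pt "0 0 0 0 0 0 255" --pt "0 0 0 0 0 0 255" --pt "0 0 0 0 0 0 255" --pt "0 0 0 0 0 0 255" --pt "0 0 0 0 0 0 255"

```text
clock: 17.23
position: [0.3838, -0.2548, 0.0616]
tool_rot: [3.141, -0.0, 0.713]
force: [4.3, -3.8, 1.1]
grip_width: 0.0257
```

>>> carry_out --pt "0 0 0 0 0 0 255" --pt "0 0 0 0 0 0 255" --pt "0 0 0 0 0 0 255" --pt "0 0 0 0 0 0 255" --pt "0 0 0 0 0 0 255"

```text
clock: 17.65
position: [0.3838, -0.2548, 0.0616]
tool_rot: [3.141, -0.0, 0.713]
force: [4.5, -3.5, 0.7]
grip_width: 0.0254
```

```bash
python3 -c "
from h import *
reading('r8')"
```

```text
px ptr,n,gmin,rmin,rmax [287.   8. 282. 300. 328.] reading 0.1246
t 17.65 [ 0.3838 -0.2548  0.0616] yaw 0.7132 F [ 4.52 -3.53  0.65] M [-0.683 -1.051 -0.106] Fcw 5.63
```

Held at a steady reading from 15.5 to 17.65 s. Now I'll ease off back along the arc.

>>> carry_out --pt "0 2 0 0 0 -0.125 255" --pt "0 3 0 0 0 -0.19 255" --pt "0.1 3 0 0 0 -0.19 255" --pt "0 3 0 0 0 -0.19 255" --pt "0 3 0 0 0 -0.19 255"

```text
clock: 18.12
position: [0.3933, -0.2649, 0.0615]
tool_rot: [-3.142, -0.0, 0.807]
force: [4.7, -0.8, 0.6]
grip_width: 0.0254
```

>>> carry_out --pt "0.1 3 0 0 0 -0.19 255" --pt "0 3 0 0 0 -0.19 255" --pt "0 3 0 0 0 -0.19 255" --pt "0.1 3 0 0 0 -0.19 255" --pt "0 3 0 0 0 -0.19 255"

```text
clock: 18.53
position: [0.4043, -0.2748, 0.0614]
tool_rot: [-3.141, 0.0, 0.907]
force: [0.3, -2.1, 0.8]
grip_width: 0.0256
```

>>> carry_out --pt "0.1 3 0 0 0 -0.19 255" --pt "0 3 0 0 0 -0.19 255" --pt "0 3 0 0 0 -0.19 255" --pt "0 0 0 0 0 0 255" --pt "0 0 0 0 0 0 255"

```text
clock: 18.95
position: [0.4114, -0.2799, 0.0614]
tool_rot: [-3.141, 0.0, 0.965]
force: [-2.2, -3.0, 2.2]
grip_width: 0.0253
```

```bash
python3 -c "
from h import *
reading('r9'); plan([.4172,-.2829,.0616],1.0124,3,255)"
```

```text
px ptr,n,gmin,rmin,rmax [255.   7. 282. 299. 327.] reading -0.002
t 18.95 [ 0.4114 -0.2799  0.0614] yaw 0.9649 F [-2.18 -2.96  2.17] M [-0.376  0.296 -0.036] Fcw -0.1
[[0.3, 2.2, -0.1, -0.0, 0.0, -0.15, 255], [0.3, 2.2, -0.1, -0.0, 0.0, -0.15, 255], [0.2, 2.2, -0.1, -0.0, 0.0, -0.15, 255]]
```

>>> carry_out --pt "0 2.2 0 0 0 -0.15 255" --pt "0 2.2 0 0 0 -0.15 255" --pt "0 2.2 0 0 0 -0.15 255" --pt "0 0 0 0 0 0 255" --pt "0 0 0 0 0 0 255"

```text
clock: 19.42
position: [0.4172, -0.2834, 0.0614]
tool_rot: [-3.141, -0.0, 1.012]
force: [-1.3, -1.1, 0.9]
grip_width: 0.0252
```

>>> carry_out --pt "0 0 0 0 0 0 0" --pt "0 0 0 0 0 0 0" --pt "0 0 0 0 0 0 0" --pt "0 0 0 0 0 0 0" --pt "0 0 0 0 0 0 0"

```text
clock: 19.83
position: [0.4172, -0.2835, 0.0615]
tool_rot: [-3.142, -0.0, 1.012]
force: [0.3, -0.0, 0.5]
grip_width: 0.0833
```

>>> carry_out --pt "0 0 0 0 0 0 0" --pt "0 0 -20 0 0 0 0" --pt "0 0 -30 0 0 0 0" --pt "0 0 -30 0 0 0 0" --pt "0 0 -20 0 0 0 0"

```text
clock: 20.25
position: [0.4173, -0.284, 0.1637]
tool_rot: [3.14, -0.0, 1.011]
force: [0.6, -0.0, 0.2]
grip_width: 0.0857
```

>>> carry_out --pt "30 0 0 0 0 0 0" --pt "30 0 0 0 0 0 0" --pt "20 0 0 0 0 0 0" --pt "0 0 0 0 0 0 0" --pt "0 0 0 0 0 0 0"

```text
clock: 20.67
position: [0.46, -0.2149, 0.1614]
tool_rot: [-3.141, -0.0, 1.014]
force: [-0.3, -0.6, -0.1]
grip_width: 0.0853
```

Run:
```python
from h import *
np.set_printoptions(precision=4,suppress=True,linewidth=150)
s=bot.observe();print(s['position'],s['tool_rot'],s['clock'])
g=snap('wrist','w9');im=g['color'];P=cloud(g)
# head top: depth near .09 and light grey, near bolt
m=(abs(P[...,2]-.090)<.006)&(np.hypot(P[...,0]-.4977,P[...,1]+.155)<.045)
q=(P[m][:,:2]*1000).astype(np.float32);print(m.sum(),q.mean(0),cv2.minAreaRect(q),np.median(P[m][:,2]))
gray=cv2.cvtColor(im,cv2.COLOR_RGB2GRAY)
hsv=cv2.cvtColor(im,cv2.COLOR_RGB2HSV)
d=((gray<62)&m).astype(np.uint8);d=cv2.morphologyEx(d,cv2.MORPH_OPEN,np.ones((7,7),np.uint8))
for c in cv2.findContours(d,0,1)[0]:
    if cv2.contourArea(c)>300: e=cv2.fitEllipse(c);print(e,at_z(g,*e[0],.09))
# pointer: dark & z~.09 on beam; world line fit
a=np.array([np.cos(-2.127),np.sin(-2.127)]);X=(P[...,:2]-[.4977,-.1552])@a;Y=(P[...,:2]-[.4977,-.1552])@[-a[1],a[0]]
k=(gray<45)&(X>.025)&(X<.1)&(abs(Y)<.025)&(P[...,2]>.07);print(k.sum(),np.polyfit(X[k],Y[k],1))
```

```text
[ 0.46   -0.2149  0.1614] [-3.1414 -0.      1.0143] 20.6667
3973 [ 496.4726 -154.8088] ((491.22869873046875, -163.5170135498047), (68.56488037109375, 44.508209228515625), 57.932430267333984) 0.09006514832008222
((256.8317565917969, 116.26180267333984), (38.33098220825195, 39.58842849731445), 18.516742706298828) [ 0.4967 -0.1545  0.09  ]
11362 [-0.1165  0.0064]
```

Run:
```python
from h import *
plan([.4973,-.1549,.1614],1.0125,3)
```

```text
[[23.9, -0.0, 0.0, -0.0, 0.0, 0.0, 0], [23.9, -0.0, 0.0, -0.0, 0.0, 0.0, 0], [23.9, -0.0, 0.0, -0.0, 0.0, 0.0, 0]]
```

>>> carry_out --pt "26 0 0 0 0 0 0" --pt "26 0 0 0 0 0 0" --pt "20 0 0 0 0 0 0" --pt "0 0 0 0 0 0 0" --pt "0 0 0 0 0 0 0"

```text
clock: 21.13
position: [0.4976, -0.155, 0.1614]
tool_rot: [-3.142, 0.0, 1.012]
force: [0.0, -1.2, 0.1]
grip_width: 0.0853
```

>>> carry_out --pt "0 0 25 0 0 0 0" --pt "0 0 30 0 0 0 0" --pt "0 0 25 0 0 0 0" --pt "0 0 14 0 0 0 0" --pt "0 0 6 0 0 0 0"

```text
clock: 21.55
position: [0.496, -0.1563, 0.0597]
tool_rot: [-3.139, 0.002, 1.01]
force: [-0.2, -0.2, 0.4]
grip_width: 0.0857
```

>>> carry_out --pt "0 0 0 0 0 0 0" --pt "0 0 0 0 0 0 0" --pt "0 0 0 0 0 0 0"

```text
clock: 21.8
position: [0.4981, -0.1554, 0.0625]
tool_rot: [3.14, -0.0, 1.011]
force: [-0.2, 0.5, 0.1]
grip_width: 0.0852
```

>>> carry_out --pt "0 0 3 0 0 0 0" --pt "0 0 0 0 0 0 0" --pt "0 0 0 0 0 0 255" --pt "0 0 0 0 0 0 255" --pt "0 0 0 0 0 0 255" --force 50

```text
clock: 22.22
position: [0.4978, -0.1547, 0.0587]
tool_rot: [3.141, -0.0, 1.012]
force: [0.5, 0.9, -0.4]
grip_width: 0.0516
```

>>> carry_out --pt "0 0 0 0 0 0 255" --pt "0 0 0 0 0 0 255" --pt "0 0 0 0 0 0 255" --pt "0 0 0 0 0 0 255" --pt "0 0 0 0 0 0 255"

```text
clock: 22.63
position: [0.4978, -0.1547, 0.0588]
tool_rot: [3.142, -0.0, 1.012]
force: [-2.7, 1.2, 6.7]
grip_width: 0.0437
```

>>> carry_out --pt "0 0 -4 0 0 0 255" --pt "0 0 -6 0 0 0 255" --pt "0 0 -8 0 0 0 255" --pt "0 0 -8 0 0 0 255" --pt "0 0 -10 0 0 0 255"

```text
clock: 23.05
position: [0.4975, -0.1546, 0.0953]
tool_rot: [-3.141, 0.0, 1.012]
force: [0.1, 1.4, -3.8]
grip_width: 0.0434
```

>>> carry_out --pt "0 0 -25 0 0 0 255" --pt "0 0 -30 0 0 0 255" --pt "0 0 -15 0 0 0 255" --pt "0 0 0 0 0 0 255" --pt "0 0 0 0 0 0 255"

```text
clock: 23.47
position: [0.498, -0.1544, 0.1653]
tool_rot: [3.14, -0.001, 1.013]
force: [-0.7, 0.3, -5.2]
grip_width: 0.0434
```

Run:
```python
from h import *
np.set_printoptions(precision=4,suppress=True,linewidth=150)
s=bot.observe();print(s['position'],s['tool_rot'],s['clock'],s['force'])
g=snap('wrist','w10');im=g['color']
gray=cv2.cvtColor(im,cv2.COLOR_RGB2GRAY)
m=(gray<62).astype(np.uint8); sub=np.zeros_like(m);sub[240:312,218:296]=m[240:312,218:296]
sub=cv2.morphologyEx(sub,cv2.MORPH_OPEN,np.ones((7,7),np.uint8))
r=R.from_euler('xyz',s['tool_rot'])
for c in cv2.findContours(sub,0,1)[0]:
    if cv2.contourArea(c)>400:
        e=cv2.fitEllipse(c);print(e,'tool',r.inv().apply(at_z(g,*e[0],s['position'][2]+.0305)-s['position']))
plan([.4883,.1863,.16],2.967,25,255)
```

```text
[ 0.498  -0.1544  0.1653] [ 3.1404 -0.0011  1.0125] 23.4667 [-0.6733  0.2628 -5.2417]
((256.4264831542969, 280.83331298828125), (57.20806884765625, 63.479087829589844), 88.88992309570312) tool [-0.0013 -0.0007 -0.0305]
[[11.4, -7.5, 0.2, 0.0, -0.0, -0.75, 255], [11.9, -6.6, 0.2, 0.0, -0.0, -0.75, 255], [12.4, -5.7, 0.2, 0.0, -0.0, -0.75, 255], [12.8, -4.7, 0.2, 0.0, -0.0, -0.75, 255], [13.1, -3.7, 0.2, 0.0, -0.0, -0.75, 255]]
[[13.4, -2.6, 0.2, 0.0, -0.0, -0.75, 255], [13.5, -1.6, 0.2, 0.0, -0.0, -0.75, 255], [13.6, -0.5, 0.2, 0.0, -0.0, -0.75, 255], [13.6, 0.5, 0.2, 0.0, -0.0, -0.75, 255], [13.5, 1.6, 0.2, 0.0, -0.0, -0.75, 255]]
[[13.4, 2.7, 0.2, 0.0, -0.0, -0.75, 255], [13.1, 3.7, 0.2, 0.0, -0.0, -0.75, 255], [12.8, 4.7, 0.2, 0.0, -0.0, -0.75, 255], [12.4, 5.7, 0.2, 0.0, -0.0, -0.75, 255], [11.9, 6.6, 0.2, 0.0, -0.0, -0.75, 255]]
[[11.3, 7.6, 0.2, 0.0, -0.0, -0.75, 255], [10.7, 8.4, 0.2, 0.0, -0.0, -0.75, 255], [10.0, 9.2, 0.2, 0.0, -0.0, -0.75, 255], [9.3, 10.0, 0.2, 0.0, -0.0, -0.75, 255], [8.5, 10.7, 0.2, 0.0, -0.0, -0.75, 255]]
[[7.6, 11.3, 0.2, 0.0, -0.0, -0.75, 255], [6.7, 11.9, 0.2, 0.0, -0.0, -0.75, 255], [5.8, 12.4, 0.2, 0.0, -0.0, -0.75, 255], [4.8, 12.8, 0.2, 0.0, -0.0, -0.75, 255], [3.8, 13.1, 0.2, 0.0, -0.0, -0.75, 255]]
```

>>> carry_out --pt "11.5 -7.5 0 0 0 -0.75 255" --pt "12 -6.5 0 0 0 -0.75 255" --pt "12.5 -5.5 0 0 0 -0.75 255" --pt "13 -4.5 0 0 0 -0.75 255" --pt "13 -3.5 0 0 0 -0.75 255"

```text
clock: 23.93
position: [0.4959, -0.0857, 0.1634]
tool_rot: [-3.139, 0.0, 1.409]
force: [-0.7, 0.0, -4.0]
grip_width: 0.0436
```

>>> carry_out --pt "13.5 -2.5 0 0 0 -0.75 255" --pt "13.5 -1.5 0 0 0 -0.75 255" --pt "13.5 -0.5 0 0 0 -0.75 255" --pt "13.5 0.5 0 0 0 -0.75 255" --pt "13.5 1.5 0 0 0 -0.75 255"

```text
clock: 24.35
position: [0.494, -0.018, 0.1634]
tool_rot: [-3.139, -0.0, 1.801]
force: [-0.3, -0.9, -4.1]
grip_width: 0.043
```

>>> carry_out --pt "13.5 2.5 0 0 0 -0.75 255" --pt "13 3.5 0 0 0 -0.75 255" --pt "13 4.5 0 0 0 -0.75 255" --pt "12.5 5.5 0 0 0 -0.75 255" --pt "12 6.5 0 0 0 -0.75 255"

```text
clock: 24.77
position: [0.4908, 0.0502, 0.1633]
tool_rot: [-3.14, -0.001, 2.194]
force: [0.7, -0.2, -5.0]
grip_width: 0.0431
```

>>> carry_out --pt "11.5 7.5 0 0 0 -0.75 255" --pt "10.5 8.5 0 0 0 -0.75 255" --pt "10 9 0 0 0 -0.75 255" --pt "9.5 10 0 0 0 -0.75 255" --pt "8.5 10.5 0 0 0 -0.75 255"

```text
clock: 25.18
position: [0.4883, 0.118, 0.1633]
tool_rot: [-3.14, -0.002, 2.587]
force: [-0.1, -0.2, -4.3]
grip_width: 0.0434
```

>>> carry_out --pt "7.5 11.5 0 0 0 -0.75 255" --pt "6.5 12 0 0 0 -0.75 255" --pt "6 12.5 0 0 0 -0.75 255" --pt "5 13 0 0 0 -0.75 255" --pt "4 13 0 0 0 -0.75 255"

```text
clock: 25.6
position: [0.4858, 0.1867, 0.1632]
tool_rot: [-3.141, -0.002, 2.979]
force: [0.3, -0.4, -4.5]
grip_width: 0.0432
```

>>> carry_out --pt "0 0 0 0 0 0 255" --pt "0 0 0 0 0 0 255" --pt "0 0 0 0 0 0 255" --pt "0 0 0 0 0 0 255"

```text
clock: 25.93
position: [0.4864, 0.1854, 0.164]
tool_rot: [-3.141, -0.001, 2.974]
force: [0.3, -1.1, -4.6]
grip_width: 0.0429
```

Run:
```python
from h import *
np.set_printoptions(precision=4,suppress=True,linewidth=150)
s=bot.observe();print(s['position'],s['tool_rot'],s['clock'],s['force'])
plan([.4868,.1866,.06],2.967,5,255)
```

```text
[0.4864 0.1854 0.164 ] [-3.1408 -0.0008  2.9737] 25.9333 [ 0.2791 -1.1419 -4.5693]
[[-0.0, 0.3, 20.8, -0.0, -0.0, 0.01, 255], [-0.0, 0.3, 20.8, -0.0, -0.0, 0.01, 255], [-0.0, 0.3, 20.8, -0.0, -0.0, 0.01, 255], [-0.0, 0.3, 20.8, -0.0, -0.0, 0.01, 255], [-0.0, 0.3, 20.8, -0.0, -0.0, 0.01, 255]]
```

>>> carry_out --pt "0 1.3 20 0 0 0.06 255" --pt "0 0 30 0 0 0 255" --pt "0 0 25 0 0 0 255" --pt "0 0 15 0 0 0 255" --pt "0 0 10 0 0 0 255"

```text
clock: 26.35
position: [0.4862, 0.1866, 0.0627]
tool_rot: [-3.14, -0.002, 2.968]
force: [-0.2, 0.3, -4.2]
grip_width: 0.0435
```

>>> carry_out --pt "0 0 0 0 0 0 255" --pt "0 0 0 0 0 0 255" --pt "0 0 0 0 0 0 255"

```text
clock: 26.6
position: [0.4874, 0.1876, 0.0654]
tool_rot: [3.141, 0.001, 2.969]
force: [0.2, 0.6, -4.1]
grip_width: 0.0429
```

Run:
```python
from h import *
np.set_printoptions(precision=4,suppress=True,linewidth=150)
s=bot.observe();print(s['position'],s['tool_rot'],s['clock'],s['force'])
plan([.4868,.1866,.0129],2.967,5,255)
```

```text
[0.4874 0.1876 0.0654] [3.1409 0.0011 2.9689] 26.6 [ 0.1647  0.6451 -4.0509]
[[0.1, -0.2, 10.5, 0.0, 0.0, 0.0, 255], [0.1, -0.2, 10.5, 0.0, 0.0, 0.0, 255], [0.1, -0.2, 10.5, 0.0, 0.0, 0.0, 255], [0.1, -0.2, 10.5, 0.0, 0.0, 0.0, 255], [0.1, -0.2, 10.5, 0.0, 0.0, 0.0, 255]]
```

>>> carry_out --pt "0.4 -1 12 0 0 0 255" --pt "0 0 12 0 0 0 255" --pt "0 0 10 0 0 0 255" --pt "0 0 8 0 0 0 255" --pt "0 0 4 0 0 0 255"

```text
clock: 27.02
position: [0.4863, 0.1867, 0.018]
tool_rot: [-3.142, -0.0, 2.969]
force: [0.2, 0.6, -4.2]
grip_width: 0.0434
```

>>> carry_out --pt "0 0 0 0 0 0 255" --pt "0 0 1.5 0 0 0 255" --pt "0 0 0 0 0 0 255" --pt "0 0 0 0 0 0 255"

```text
clock: 27.35
position: [0.4865, 0.1867, 0.0174]
tool_rot: [3.141, 0.0, 2.969]
force: [-0.2, 0.4, -3.9]
grip_width: 0.0431
```

>>> carry_out --pt "0 0 2 0 0 0 255" --pt "0 0 1.5 0 0 0 255" --pt "0 0 0.5 0 0 0 255" --pt "0 0 0 0 0 0 255" --pt "0 0 0 0 0 0 255"

```text
clock: 27.77
position: [0.4863, 0.1866, 0.013]
tool_rot: [-3.142, 0.0, 2.969]
force: [-0.2, -0.6, -3.5]
grip_width: 0.0435
```

>>> carry_out --pt "0 0 0.5 0 0 0 255" --pt "0 0 0 0 0 0 255" --pt "0 0 0 0 0 0 255"

```text
clock: 28.02
position: [0.4863, 0.1866, 0.0129]
tool_rot: [3.141, 0.0, 2.969]
force: [-2.3, -1.2, 6.2]
grip_width: 0.043
```

>>> carry_out --pt "0 0 0 0 0 0 0" --pt "0 0 0 0 0 0 0" --pt "0 0 0 0 0 0 0" --pt "0 0 0 0 0 0 0" --pt "0 0 0 0 0 0 0"

```text
clock: 28.43
position: [0.4864, 0.1866, 0.0125]
tool_rot: [3.142, 0.0, 2.969]
force: [0.3, -0.3, -0.2]
grip_width: 0.0851
```

>>> carry_out --pt "0 0 0 0 0 0 0" --pt "0 0 -20 0 0 0 0" --pt "0 0 -40 0 0 0 0" --pt "0 0 -40 0 0 0 0" --pt "0 0 -40 0 0 0 0"

```text
clock: 28.85
position: [0.4858, 0.1863, 0.154]
tool_rot: [-3.141, -0.001, 2.969]
force: [1.2, 0.3, -0.5]
grip_width: 0.0855
```

>>> carry_out --pt "-15 -35 -25 0 0 0 0" --pt "-15 -38 -25 0 0 0 0" --pt "-10 -38 -20 0 0 0 0" --pt "0 -30 0 0 0 0 0" --pt "0 0 0 0 0 0 0"

```text
clock: 29.27
position: [0.4993, 0.0453, 0.2172]
tool_rot: [-3.14, 0.002, 2.963]
force: [0.7, -1.1, -1.0]
grip_width: 0.0853
```

>>> carry_out --pt "0 0 0 0 0 0 0" --pt "0 0 0 0 0 0 0" --pt "0 0 0 0 0 0 0"

```text
clock: 29.52
position: [0.4994, 0.0525, 0.2157]
tool_rot: [3.141, -0.001, 2.971]
force: [0.2, -0.3, 0.4]
grip_width: 0.0853
```

Run:
```python
from h import *
s=bot.observe();print(s['position'],s['clock'],s['force'])
snap('wrist','w12')
cv2.imwrite('pics/w12b.png',cv2.resize(cv2.convertScaleAbs(cv2.imread('pics/w12.png'),alpha=1.6)[:330],(800,516),interpolation=cv2.INTER_CUBIC))
```

```text
[0.49942643 0.05245743 0.21573241] 29.5167 [ 0.18992459 -0.25840816  0.38727926]
```

View pics/w12b.png

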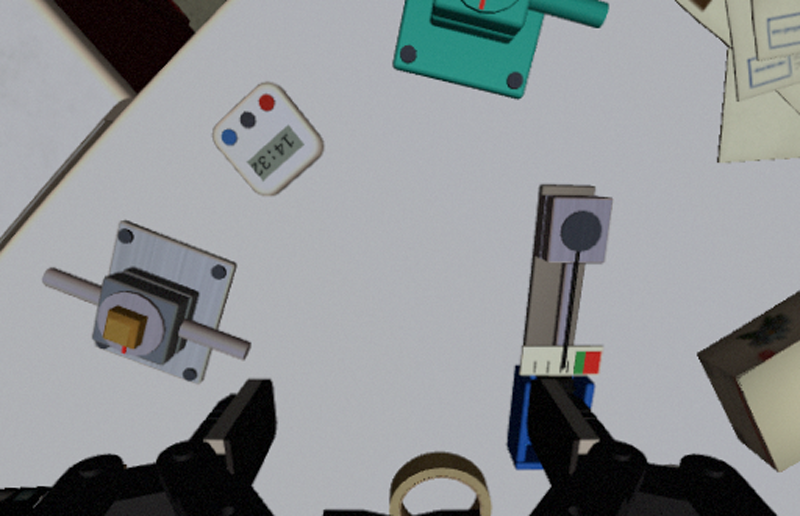

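The wrench lies in its cradle with the dial at (580,231) and the pointer at zero, and the timer, tape and clamp look unmoved. I'll check the numbers: head position, wrench yaw, and the bolt and red-mark angle.

Run:
```python
from h import *
np.set_printoptions(precision=4,suppress=True)
g=dict(np.load('pics/w12.npz'));f=.64
d=at_z(g,580*f,231*f,.044);t=at_z(g,564*f,365*f,.045);print('dial',d,'wrench yaw',np.arctan2(*(t-d)[1::-1]))
for n in('w2','w12'):
    g=dict(np.load(f'pics/{n}.npz'));hsv=cv2.cvtColor(g['color'],cv2.COLOR_RGB2HSV);P=cloud(g)
    near=np.hypot(P[...,0]-.4978,P[...,1]+.1548)<.035
    b=((hsv[...,0]>10)&(hsv[...,0]<28)&(hsv[...,1]>120)&near).astype(np.uint8)
    r=((hsv[...,0]<6)|(hsv[...,0]>172))&(hsv[...,1]>150)&near
    v,u=np.where(r);w=np.mean([at_z(g,a,c,.054) for a,c in zip(u,v)],0)
    c=max(cv2.findContours(b,0,1)[0],key=cv2.contourArea)[:,0]
    print(n,'red n',len(u),w,np.degrees(np.arctan2(w[1]+.1550,w[0]-.4976)),'brass',cv2.minAreaRect(np.array([at_z(g,*q,.067)[:2]*1000 for q in c],np.float32)))
```

```text
dial [0.4875 0.1878 0.044 ] wrench yaw -0.17579479479028728
w2 red n 385 [ 0.7425 -0.3108  0.054 ] -32.46048120556285 brass ((497.0918884277344, -154.5186309814453), (23.12511444091797, 24.430763244628906), 58.239036560058594)
w12 red n 11 [ 0.5168 -0.1667  0.054 ] -31.44479915069235 brass ((496.221923828125, -149.9033966064453), (27.836273193359375, 28.75351333618164), 58.337276458740234)
```

```bash
python3 -c "
from workcell import bot
print(bot.job_done())"
```

```text
the job is handed in; nothing more can be done
None
```

The bolt check is done and handed in, with the robot's clock at about 29.5 s of the 72 s allowed.

- **On the bolt:** I lifted the wrench by its head, set it on the brass bolt until it met the washer face, and let go. The tool height at contact (58.9 mm) matched what I had predicted for fully seated.
- **Pull:** I took the black grip and pulled clockwise to a pointer reading of about 0.125 to 0.13. It stayed in the green from 15.0 s and was steady from 15.5 to 17.65 s, never reaching the red. I then eased back to about zero and let go.
- **Back in the cradle:** I took the head again and laid the wrench back. Its head is at (0.4875, 0.188) with yaw -0.176, against (0.4875, 0.187) and about -0.174 at the start, and the pointer is at zero.
- **Bolt:** its outline is at 58.3°, against 58.2° at the start, and the red mark is at -31.4°, against -31.9°, so the bolt did not turn within measurement error.
- **Other things:** in the last picture the timer, tape and clamp look unmoved. The note pad and power brick were out of its view and were not checked at the end.

**Checks that disagreed:**
- The wrist force and moment did not match the pointer while the wrench was taking up its play on the bolt, so I relied on the pointer.
- The automatic red-mark fit on the first picture picked up other red pixels, so I used the hand-read value.
- The brass centre in the last, oblique picture is about 5 mm off in y. I take this to be perspective, since the clamp is fixed.

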